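# Square the probe body and tighten its slotted clamp screw

### The job

Turn the square steel probe body until its flats are square to the clamp's jaws and let go of it; then take the flat screwdriver out of the slanted pocket of the tool block, stand it in the upright pocket and let go, so that you can take it again from straight above. With its blade seated in the slot, turn the clamp screw clockwise to its stop without touching the screw with the fingers or letting the blade leave the slot before it is tight, then stand the screwdriver back in the upright pocket and leave the other things on the bench alone.

Things in the scene. Friction and masses are not known exactly. Their poses are not given: they have to be found in the camera images.
- clamp: Probe clamp fixed to the bench: grey base plate 160 (x) by 130 (y) by 18 high; origin at the centre of its underside, z up. Two blue jaws with flat steel faces, tops 50 above the bench, close along the clamp's y towards the probe at x = -35; the slotted brass screw is at x = +42. It does not move, but its place and yaw vary.
- stem_mid (a point): The square steel probe body standing between the jaws, 32 by 32, from 22 to 108 above the bench, with a blue band and a black cap 22 across by 10 high on top. It stays in its seat and only turns about its vertical axis, with slight friction (0.05 N m), and stays where left. This point is on its axis, 85 above the bench (23 below its top, 35 above the jaw tops); x and y are normal to its flats, z up.
- stem (a joint): Angle of the probe body in the clamp, rad, growing anticlockwise seen from above; its flats are square to the jaws at 0 and at 1.571 (either will do). Turns from -0.4 to 1.97; starts 0.4 to 1.17.
- slot (a point): Slotted brass clamp screw, upright, head 31 across; this point is the centre of its top face, 50 above the bench, z up. The slot runs right across along this point's x: 5 wide, 7 deep, with edges rounded to 2 radius. The point turns with the screw.
- screw (a joint): Turn of the clamp screw, rad: grows clockwise seen from above (tightening) from 0 to the stop at 1.4, where the jaws are closed; starts 0 to 0.25. Needs 0.08 N m, and stays where left. It drives both jaws together.
- toolblock: Tool block fixed to the bench: grey base 120 (x) by 170 (y) by 16 high, origin at the centre of its underside, z up, with two white pockets at x = 0: the slanted one at y = +48, the upright one at y = -48. Place and yaw vary.
- slanted_pocket (a point): Centre of the mouth of the slanted pocket, 78 above the bench: round hole 18 across through a block 30 thick whose axis leans 0.70 rad (40 degrees) from vertical, its outer end towards the tool block's +x. In this entry the axes are those of the tool block.
- driver_grip (a point): The flat screwdriver, 152 long, 90 g, starting in the slanted pocket with its handle end leaning up and towards the tool block's +x. This point is the centre of the green and black handle, which is 86 long (43 either way along z), 30 wide along x and 24 thick along y (grasp it across the 24). z points from blade to handle end. The black disc flange (40 across, 6 thick) has its underside 50 below this point.
- driver_neck (a point): The screwdriver's axis at the underside of its flange, which rests on the mouth of a pocket; same axes as driver_grip. Below it the shank is 16 across for 28, then 12 across.
- driver_tip (a point): End of the screwdriver's flat blade, 60 below the flange's underside; same axes. The blade is 16 wide along x and 2.6 thick along y.
- upright_pocket (a point): Centre of the mouth of the upright pocket, 80 above the bench, z up: a round hole 25 across with a 3 chamfer, in a white block 52 square. The driver stands in it upright on its flange, any way round, with its shank in the hole (the hole is 64 deep to the base's top).
- beaker_mid (a point): Bystander, to be left alone: glass beaker, 68 across, 95 tall. Point at its centre, half-way up.
- wash_bottle_mid (a point): Bystander, to be left alone: white bottle with blue cap, 64 across, 160 tall. Point at its centre, half-way up.
- amber_jar_mid (a point): Bystander, to be left alone: amber jar, 60 across, 85 tall. Point at its centre, half-way up.
- spare_stem_mid (a point): Bystander, to be left alone: spare square steel probe body lying flat, 106 long, 32 square. Point at its centre, half-way up.
- spare_screw_mid (a point): Bystander, to be left alone: spare brass screw standing on its head, 31 across, 29 tall. Point at its centre, half-way up.
- weight_ring_mid (a point): Bystander, to be left alone: steel ring weight, 52 across, 22 tall. Point at its centre, half-way up.
- dropper_mid (a point): Bystander, to be left alone: amber dropper bottle, 40 across, 75 tall. Point at its centre, half-way up.

How it is judged (in metres and radians):
On the way, in this order (a step that is already met when the one before it is completed fails the run):
1. the probe body is square to the jaws (within 0.1 rad) and let go ((angle between the x axis of stem_mid and the x axis of clamp, either way round below 0.1 rad or angle between the x axis of stem_mid and the y axis of clamp, either way round below 0.1 rad) and contact force between the fingers and stem below 0.1 N), for 0.2 s.
2. the screwdriver stands in the upright pocket, let go (distance between driver_neck and upright_pocket below 0.008 m and angle between driver_grip's own z axis and vertical below 0.15 rad and contact force between the fingers and driver below 0.1 N), for 0.2 s.
3. the blade is seated in the screw's slot, at least 4 mm deep (z of driver_tip in the frame of slot below -0.004 m and horizontal distance between driver_tip and slot below 0.006 m), for 0.2 s.
4. the screw is tight (turned past 1.3 rad) with the blade still in the slot (all of step 3 and value of joint screw above 1.3 rad), for 0.2 s.
At the end, for the whole second after the job is handed in: The probe body is within 0.1 rad of square to the jaws, the screw is past 1.3 rad (its stop is 1.4), and the screwdriver stands upright (within 0.15 rad) in the upright pocket, flange within 8 mm of the mouth's centre, released and at rest (all of step 2 and (angle between the x axis of stem_mid and the x axis of clamp, either way round below 0.1 rad or angle between the x axis of stem_mid and the y axis of clamp, either way round below 0.1 rad) and value of joint screw above 1.3 rad and linear speed of driver below 0.02 m/s); the robot touches nothing.
It fails at once if the fingers touch the screw (contact force between the fingers and screw above 0.5 N).
It fails at once if the screw is turned on (past 0.5 rad and not yet tight) with the blade out of the slot (value of joint screw between 0.5 and 1.3 rad and not (z of driver_tip in the frame of slot below -0.004 m and horizontal distance between driver_tip and slot below 0.006 m)).
It fails at once if a bystander is moved by more than 30 mm (distance of any of beaker_mid, wash_bottle_mid, amber_jar_mid, spare_stem_mid, spare_screw_mid, weight_ring_mid, dropper_mid from where it was at the start of the episode above 0.03 m).
It also fails if it takes over 72 s, if anything falls off the work surface, if the arm or the gripper's body presses on something with over 40 N, if the wrist force passes 120 N, or if a joint passes its speed limit or range.

### The arm

A 6-joint arm with a two-finger parallel gripper is mounted at the origin on the work surface. World frame = base frame: x ahead of the robot, y to its left, z up, the work surface at z = 0. Lengths are in mm, angles in rad, forces in N, time in s.
With the tool pointing down it reaches from about 350 to 975 mm from the base axis. Payload 7.1 kg.
Tool frame: the origin (TCP) lies midway between the tips of the shut fingers; the grasp point (between the pads) lies 19 mm behind it (ctrl.hold_point_z is the distance from the TCP to the grasp point, in mm); x points along the fingers, y is the direction in which the jaws open and shut, and the axes are right-handed (so a half turn about x gives the same grasp; the last joint's range is limited). The gripper opens to 88 mm and grips with 3 to 60 N. Pads are 20 mm wide; open, the fingers measure 115 mm over their backs; the gripper's body (75 mm by 178 mm) begins 61 mm behind the grasp point.
Start: joints at [1.324, 0.423, 1.63, -0, 1.089, -0.019], TCP at [141.116, 608.844, 222.675] pointing down, gripper open.
Joint ranges: [-3, 3], [-0.9, 2.11], [0.09, 2.58], [-1.31, 4.45], [0.11, 2.69], [-2.54, 2.54]. Speed limits (rad/s): [2.39, 2.39, 3.01, 3.14, 3.14, 3.14].

### API

Orientations are given as a rotation vector (axis times angle).
In Python, from workcell import ctrl, get_image, calibration gives the robot as it stands.
- The arm moves only by the tool move_arm, never from a script. Its argument "rows" is a list of rows, each a list of 5 numbers: the shift along the world's x, y, z in mm, then the turn about the world's z in rad, then the closure, from -1 (fully open) to 1 (shut). In form: [[tx, ty, tz, roll, jaw], ...]. A call has 1 to 12 rows; each row is the pose to reach, as a shift and turn from the pose measured when the call began; what a row does not reach only later rows make up. A row lasts 1/8 s, in which the tool goes at most 62.5 mm and 10.7 degrees, less where a joint would pass 70% of its speed; a pose out of reach is approached as far as the arm can. A call with a gripper value outside its range is refused whole. The fingers move at their own pace and stop on an object; the grip force is fixed at half the most. Time passes only in rows, so rows that repeat a pose let the fingers close. It gives the time, the measured TCP pose, the force and the opening at its end, in the units of the state.
- ctrl.get_obs(): the state, without advancing time (a new reading comes with each control period).
- get_image(name): name is "scene" or "top"; returns the picture (400x640x3 uint8, blue, green, red); there is no depth.
- calibration(name): a dict with "fx", "fy", "cx", "cy" (pixels), "view" (4x4, takes a point from world to camera coordinates). Camera axes: x right, y up, looking along -z (the intrinsics and any distortion apply to the point x, -y, -z); pixel columns grow to the right and rows downward; lengths in mm; the calibration is good to about 2 mm. A picture is of the moment at which its call begins. calibration takes no time and is no camera call.
- ctrl.close_job(): hands the job in, once; it reports no verdict.
The state is a dict: "t": time; "qpos": joint angles; "qvel": joint speeds; "joint_torque": joint torques, N m; "ee_pos": TCP position; "orientation": TCP orientation; "ft_force": force on the tool from outside, world axes, zero at the start; "moment": the same for the moment, N m; "width": finger opening in mm.
Only numpy, scipy, OpenCV 4.12 (cv2) and the standard library are available. Lean on these libraries where they do the work, as an engineer would, in place of code of your own. Each camera call takes 0.05 s, during which the arm holds its last target.

## Working session

There is one attempt and no reset: what is moved stays moved. The work goes in short steps, Python scripts to look and compute and a tool call to move; the robot and the scene stay as the last step left them, time stands still between calls to the robot, and variables do not carry over. Pictures are saved under pics/ and viewed, and the job is handed in when it is done.

Besides the shell and the picture viewer there is one more tool, called after "Emit:" by a JSON object that holds its "fn" and its "kwargs", one argument or row to a line. move_arm: Moves the arm, as the interface text tells. Its arguments: {"type":"object","properties":{"rows":{"type":"array"}},"required":["rows"]}

```bash
ls; mkdir -p pics; python3 - <<'E'
from workcell import ctrl,get_image,calibration
import cv2
for n in("scene","top"):
    im=get_image(n); cv2.imwrite(f"pics/{n}0.png",im)
    c=calibration(n);print(n,{k:(v if k!='view' else [[round(float(y),3) for y in x] for x in v]) for k,v in c.items()})
print(ctrl.get_obs(), ctrl.hold_point_z)
E
```

```text
pics
scene {'fx': 519.048122454457, 'fy': 519.048122454457, 'cx': 315.7467300336174, 'cy': 207.11493200467055, 'view': [[-0.709, 0.705, -0.016, 417.406], [-0.52, -0.508, 0.687, 248.09], [0.476, 0.495, 0.727, -1811.825], [0.0, 0.0, 0.0, 1.0]]}
top {'fx': 453.8620102277004, 'fy': 453.8620102277004, 'cx': 309.7227918000422, 'cy': 201.10259668194487, 'view': [[0.02, -1.0, -0.004, -8.614], [0.981, 0.019, 0.193, -594.466], [-0.193, -0.008, 0.981, -1502.761], [0.0, 0.0, 0.0, 1.0]]}
{'t': 0.1, 'qpos': array([ 1.32399152e+00,  4.23762791e-01,  1.63058814e+00,  2.36926451e-05,
        1.08861491e+00, -1.89699913e-02]), 'qvel': array([ 0.00015229, -0.00226595, -0.00118422,  0.0010957 ,  0.00126325,
        0.00172779]), 'joint_torque': array([-3.18566181e-04, -5.45611346e+01, -2.74326289e+01,  6.45161723e-02,
        1.88084564e-02, -2.73510750e-05]), 'ee_pos': array([140.99726399, 608.37946434, 221.99044633]), 'orientation': array([ 0.177816  ,  1.56358685, -0.17995347]), 'ft_force': array([0.03227395, 0.84952149, 0.59802016]), 'moment': array([ 0.00966287,  0.03672219, -0.0414897 ]), 'width': 87.79735424007644} 18.700000000000003
```

View pics/scene0.png

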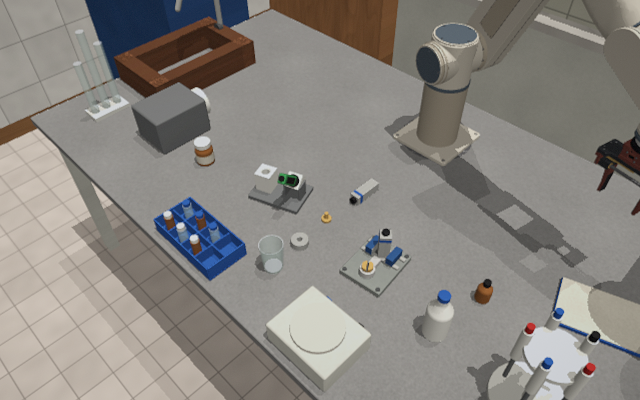

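View pics/top0.png

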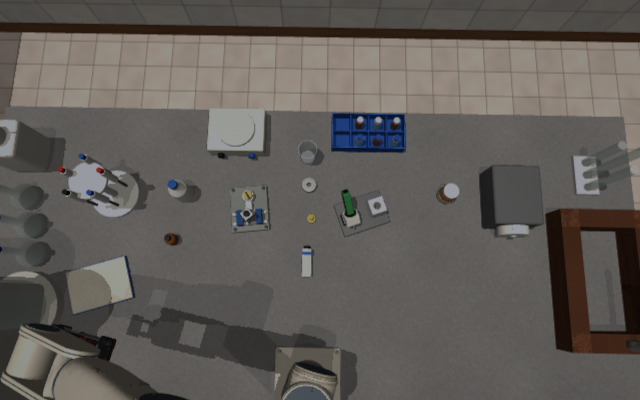

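```bash
python3 - <<'E'
import cv2,numpy as np
s=cv2.imread("pics/scene0.png");t=cv2.imread("pics/top0.png")
a=cv2.resize(s[150:220,230:350],None,fx=6,fy=6,interpolation=cv2.INTER_CUBIC)
b=cv2.resize(s[220:300,330:450],None,fx=6,fy=6,interpolation=cv2.INTER_CUBIC)
c=cv2.resize(t[180:250,220:320],None,fx=8,fy=8,interpolation=cv2.INTER_CUBIC)
d=cv2.resize(t[180:250,300:400],None,fx=8,fy=8,interpolation=cv2.INTER_CUBIC)
for n,i in zip("abcd",(a,b,c,d)): cv2.imwrite(f"pics/crop_{n}.png",i)
E
```

```text
(no output)
```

View pics/crop_a.png

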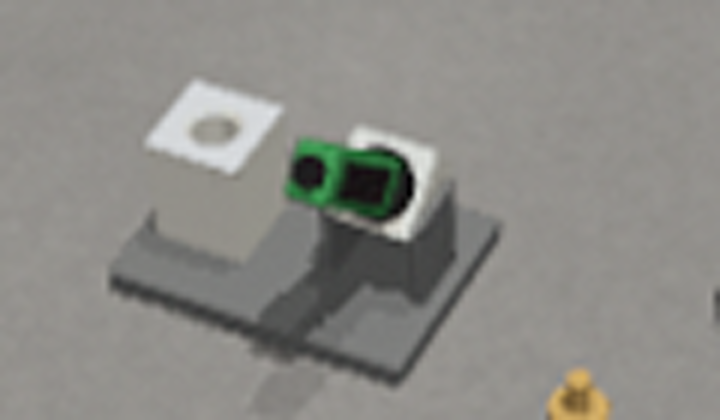

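View pics/crop_b.png

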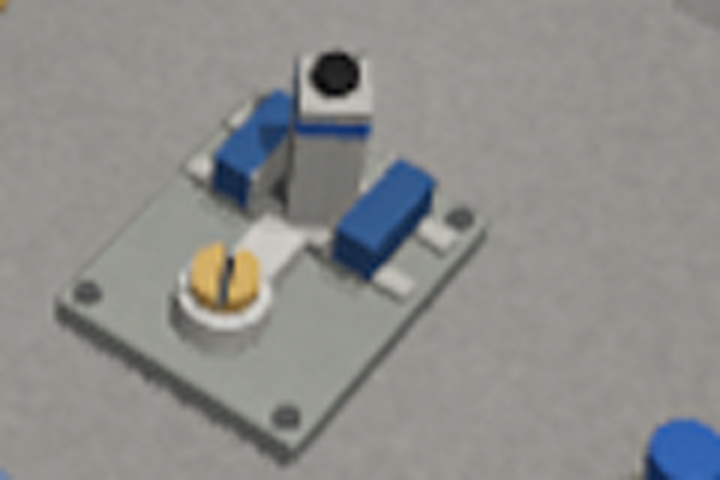

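View pics/crop_c.png

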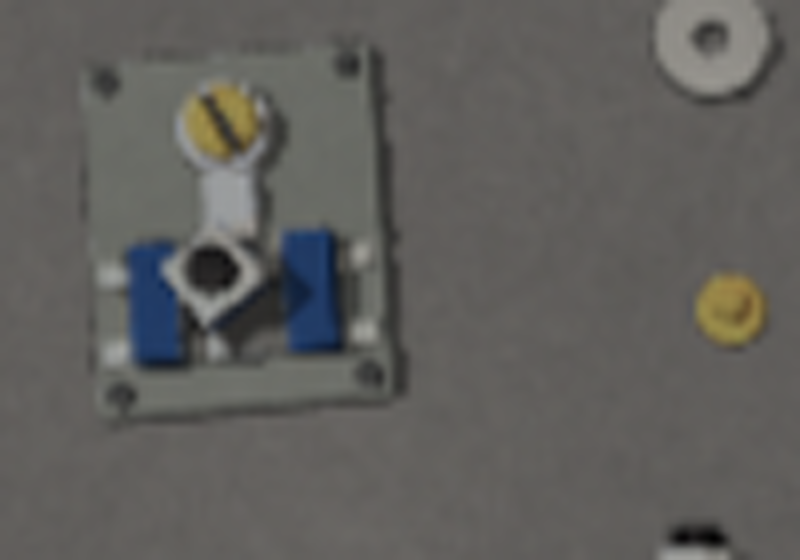

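View pics/crop_d.png

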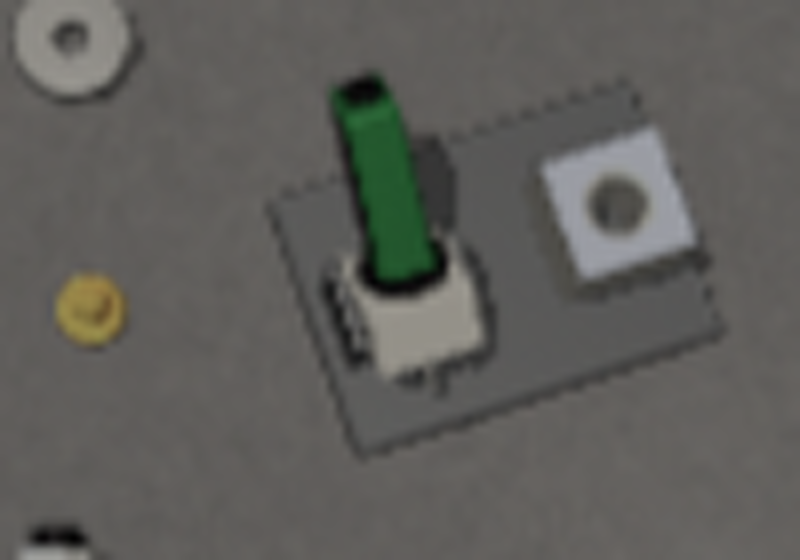

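```bash
cat > h.py <<'E'
import numpy as np,cv2
from workcell import ctrl,get_image,calibration
C={n:calibration(n) for n in("scene","top")}
def ray(n,u,v):
    c=C[n];V=np.array(c["view"]);R,t=V[:3,:3],V[:3,3]
    d=np.array([(u-c["cx"])/c["fx"],-(v-c["cy"])/c["fy"],-1.]);return -R.T@t,R.T@d
def onz(n,u,v,z):
    o,d=ray(n,u,v);return o+d*(z-o[2])/d[2]
def proj(n,p):
    c=C[n];V=np.array(c["view"]);q=V[:3,:3]@np.asarray(p,float)+V[:3,3]
    return np.array([c["cx"]+c["fx"]*q[0]/-q[2],c["cy"]+c["fy"]*q[1]/q[2]])
def tri(pa,pb):
    o1,d1=ray("scene",*pa);o2,d2=ray("top",*pb)
    A=np.stack([d1,-d2],1);s=np.linalg.lstsq(A,o2-o1,rcond=None)[0]
    a,b=o1+s[0]*d1,o2+s[1]*d2;return (a+b)/2,np.linalg.norm(a-b)
def crop(X,Y,ox,oy,k):return (X+.5)/k-.5+ox,(Y+.5)/k-.5+oy
E
cat > m1.py <<'E'
from h import *
np.set_printoptions(precision=1,suppress=True)
s=cv2.imread("pics/scene0.png");t=cv2.imread("pics/top0.png")
# check projections handedness
def blob(im,m,box):
    x0,y0,x1,y1=box;mm=np.zeros(m.shape,np.uint8);mm[y0:y1,x0:x1]=m[y0:y1,x0:x1]
    k,l,st,ce=cv2.connectedComponentsWithStats(mm)
    i=1+np.argmax(st[1:,4]);return ce[i],st[i,4],(l==i).astype(np.uint8)
def hsv(im):return cv2.cvtColor(im,cv2.COLOR_BGR2HSV)
hs,ht=hsv(s),hsv(t)
br=lambda h:cv2.morphologyEx(((h[...,0]>12)&(h[...,0]<32)&(h[...,1]>90)&(h[...,2]>80)).astype(np.uint8),cv2.MORPH_CLOSE,np.ones((3,3)))
for n,h,b in(("scene",hs,(355,255,385,280)),("top",ht,(238,185,258,205))):
    c,a,m=blob(None,br(h),b)
    cn=max(cv2.findContours(m,0,1)[0],key=len);cc,r=cv2.minEnclosingCircle(cn)
    print("brass",n,c,a,cc,r,onz(n,*c,50))
K=lambda n,p,o,k,z:[onz(n,*crop(*q,*o,k),z) for q in p]
T=np.array(K("top",[(82,68),(370,43),(397,398),(103,420)],(220,180),8,18));print("clamp T\n",T,T.mean(0))
S=np.array(K("scene",[(287,462-14),(60,303),(488,222)],(330,220),6,18));print("clamp S\n",S)
print("cap top",K("top",[(213,266)],(220,180),8,118),"scene",K("scene",[(335,75)],(330,220),6,118))
Q=np.array(K("top",[(160,269),(218,222),(266,275),(207,326)],(220,180),8,108));print("probe top",Q,Q.mean(0))
Q=np.array(K("scene",[(297,57),(367,57),(374,118),(302,112)],(330,220),6,108));print("probe scene",Q,Q.mean(0))
print("slot T",K("top",[(203,95),(242,153)],(220,180),8,50),"S",K("scene",[(229,257),(224,305)],(330,220),6,50))
print("TB base T",np.array(K("top",[(270,200),(632,80),(724,330),(364,458)],(300,180),8,16)))
print("TB base S",np.array(K("scene",[(110,275),(398,375),(502,225)],(230,150),6,16)))
U=np.array(K("top",[(540,165),(655,125),(695,242),(583,282)],(300,180),8,80));print("up T",U,U.mean(0),K("top",[(617,206)],(300,180),8,80))
U=np.array(K("scene",[(196,78),(286,102),(236,173),(146,146)],(230,150),6,80));print("up S",U,U.mean(0),K("scene",[(214,129)],(230,150),6,80))
# handle end centre
print("handle end",tri(crop(311,173,230,150,6),crop(363,90,300,180,8)))
print("flange",tri(crop(383,183,230,150,6),crop(402,265,300,180,8)))
E
python3 m1.py
```

```text
brass scene [367.  266.2] 102 (367.0, 266.0) 5.831051826477051 [621.5 226.3  50. ]
brass top [247.6 195. ] 55 (247.57142639160156, 194.89285278320312) 4.146800518035889 [613.4 219.   50. ]
clamp T
 [[644.1 288.1  18. ]
 [657.9 160.7  18. ]
 [499.4 142.8  18. ]
 [487.3 270.5  18. ]] [572.2 215.5  18. ]
clamp S
 [[651.4 290.6  18. ]
 [663.9 167.7  18. ]
 [493.1 275.9  18. ]]
cap top [array([539.4, 210.8, 118. ])] scene [array([545.5, 218.3, 118. ])]
probe top [[539.4 234.2 108. ]
 [559.6 211.1 108. ]
 [537.7 190.2 108. ]
 [516.  213.6 108. ]] [538.2 212.3 108. ]
probe scene [[542.1 194.6 108. ]
 [520.4 216.7 108. ]
 [545.5 241.3 108. ]
 [564.7 216.7 108. ]] [543.2 217.3 108. ]
slot T [array([625.9, 228.9,  50. ]), array([600.6, 210.7,  50. ])] S [array([610.9, 219.5,  50. ]), array([632.1, 235.2,  50. ])]
TB base T [[ 591.9  -80.    16. ]
 [ 649.2 -239.9   16. ]
 [ 537.9 -279.1   16. ]
 [ 478.6 -122.    16. ]]
TB base S [[ 654.3 -230.6   16. ]
 [ 598.7  -73.4   16. ]
 [ 487.6 -112.2   16. ]]
up T [[ 597.1 -191.3   80. ]
 [ 615.4 -240.1   80. ]
 [ 565.2 -256.4   80. ]
 [ 547.2 -209.1   80. ]] [ 581.2 -224.2   80. ] [array([ 580.1, -223.7,   80. ])]
up S [[ 566.9 -255.5   80. ]
 [ 546.7 -208.3   80. ]
 [ 599.6 -186.8   80. ]
 [ 618.3 -234.5   80. ]] [ 582.8 -221.3   80. ] [array([ 585.9, -219.3,   80. ])]
handle end (array([ 614. , -111. ,  140.3]), np.float64(2.3847818072306692))
flange (array([ 552.3, -131.9,   77.7]), np.float64(3.208680270953463))
```

```bash
python3 - <<'E'
from h import *
from scipy.spatial.transform import Rotation as R
o=ctrl.get_obs();M=R.from_rotvec(o["orientation"]).as_matrix();print(M.round(3))
for n in C:print(n,proj(n,o["ee_pos"]))
s=cv2.imread("pics/scene0.png");t=cv2.imread("pics/top0.png")
cv2.imwrite("pics/e.png",np.hstack([cv2.resize(s[110:230,570:640],None,fx=4.5,fy=4.5,interpolation=2),cv2.resize(t[300:420,60:150],None,fx=4.5,fy=5.4,interpolation=2)]))
E
```

```text
[[-0.     0.226  0.974]
 [-0.001  0.974 -0.226]
 [-1.    -0.001 -0.   ]]
scene [616.38486405 199.76331133]
top [ 97.80303398 339.54434389]
```

View pics/e.png

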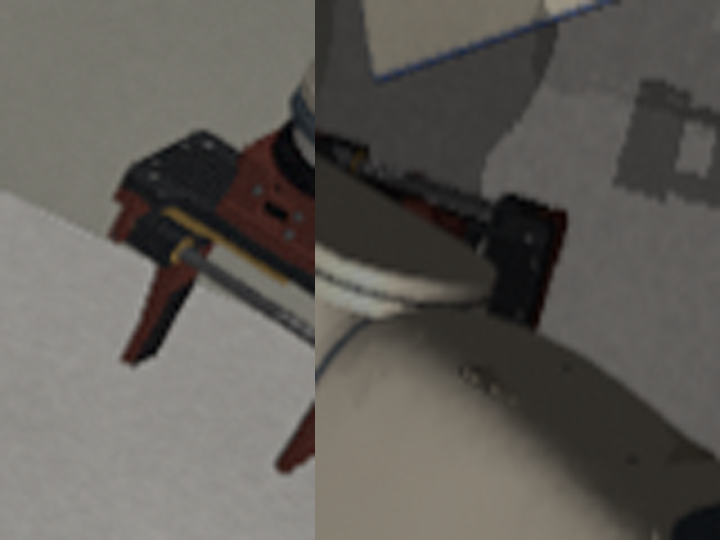

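Emit:
{"fn": "move_arm", "kwargs": {
  "rows": [
    [40,-40,0,-0.06,-1],
    [80,-80,0,-0.12,-1],
    [120,-120,0,-0.18,-1],
    [160,-160,0,-0.25,-1],
    [200,-200,0,-0.31,-1],
    [240,-240,0,-0.37,-1],
    [280,-280,0,-0.43,-1],
    [320,-320,0,-0.5,-1],
    [360,-355,0,-0.55,-1],
    [400,-394,0,-0.608,-1],
    [400,-394,-50,-0.608,-1],
    [400,-394,-50,-0.608,-1]
  ]
}}

```text
t: 1.6
ee_pos: [538.4, 212.7, 168.6]
orientation: [0.649, 1.477, -0.66]
ft_force: [0.3, -0.3, 0.4]
width: 87.8
```

```bash
cat >> h.py <<'E'
from scipy.spatial.transform import Rotation as RR
def st():
    o=ctrl.get_obs();M=RR.from_rotvec(o["orientation"]).as_matrix()
    print("t",round(o["t"],2),"tcp",o["ee_pos"].round(1),"jawyaw",round(float(np.arctan2(M[1,1],M[0,1])),3),"w",round(o["width"],1),"F",o["ft_force"].round(1),"q",o["qpos"].round(2));return o
def snap(tag,sb,tb):
    for n,b in(("scene",sb),("top",tb)):
        if b is None: continue
        im=get_image(n);cv2.imwrite(f"pics/{n}_{tag}.png",im)
        x0,y0,x1,y1=b;k=min(800/(x1-x0),500/(y1-y0));k=int(k)
        cv2.imwrite(f"pics/c{n}_{tag}.png",cv2.resize(im[y0:y1,x0:x1],None,fx=k,fy=k,interpolation=cv2.INTER_CUBIC));print(n,"k",k)
E
python3 - <<'E'
from h import *
o=st()
for n in C:print(n,proj(n,o["ee_pos"]))
snap("1",(320,170,450,300),(200,150,300,250))
E
```

```text
t 1.6 tcp [538.4 212.7 168.6] jawyaw 0.734 w 87.8 F [ 0.3 -0.3  0.4] q [ 0.36  0.43  1.77 -0.    0.96 -0.38]
scene [387.15664641 216.51748731]
top [243.31557809 210.42819227]
scene k 3
top k 5
```

View pics/cscene_1.png

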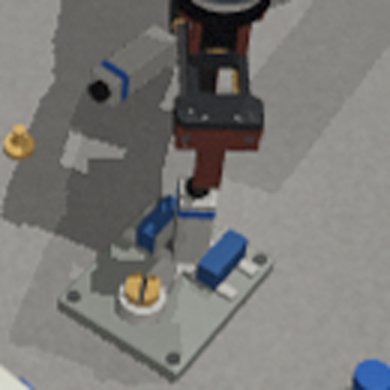

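View pics/ctop_1.png

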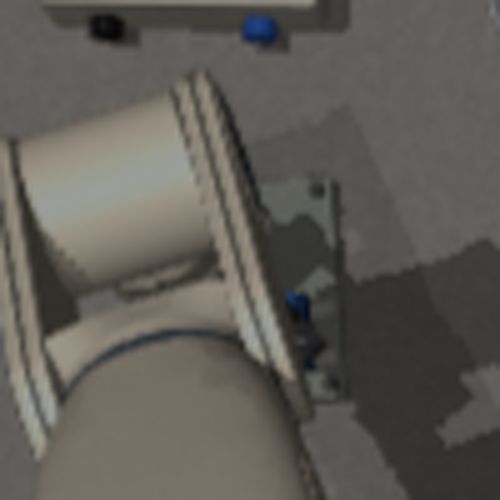

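```bash
python3 - <<'E'
from h import *
p=np.array([538.4,212.7,168.6]);d=np.array([.743,.669,0])
for k in(44,57):
  for w in (-10,10):
    print(k,w,proj("scene",p+k*d+w*np.array([-.669,.743,0])))
im=cv2.imread("pics/scene_1.png");cv2.imwrite("pics/f.png",cv2.resize(im[190:250,355:415],None,fx=10,fy=10,interpolation=2))
E
```

```text
44 -10 [383.81973826 229.38670263]
44 10 [391.8603701 229.6418653]
57 -10 [383.99828791 233.3411667 ]
57 10 [392.09464489 233.60114278]
```

View pics/f.png

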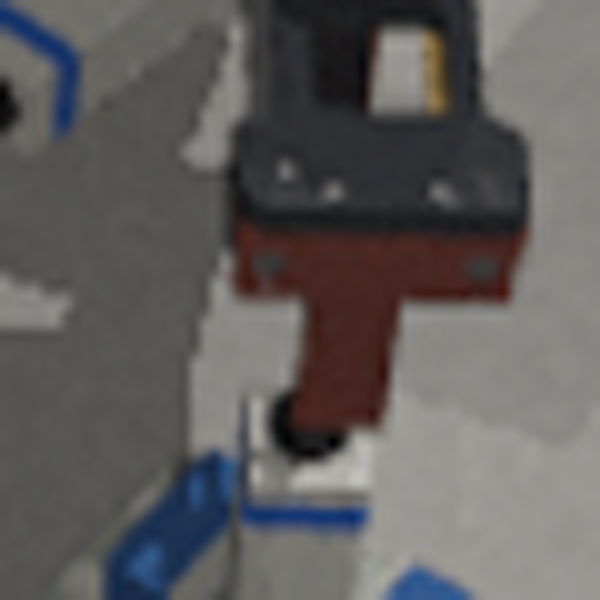

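Emit:
{"fn": "move_arm", "kwargs": {
  "rows": [
    [2,2,-40,0,-1],
    [3,2,-80,0,-1],
    [3,2,-102,0,-1],
    [3,2,-102,0,-1],
    [3,2,-102,0,0]
  ]
}}

```text
t: 2.33
ee_pos: [544.7, 217.6, 72.2]
orientation: [0.652, 1.47, -0.652]
ft_force: [-0.2, 0.5, -0.2]
width: 81.0
```

```bash
python3 - <<'E'
from h import *
o=st();print(o["moment"])
E
```

```text
t 2.33 tcp [544.7 217.6  72.2] jawyaw 0.736 w 81.0 F [-0.2  0.5 -0.2] q [ 0.36  0.57  1.8  -0.    0.77 -0.38]
[-0.02985171  0.04146894 -0.03085957]
```

Emit:
{"fn": "move_arm", "kwargs": {
  "rows": [
    [-1,0,-6,0,0.2],
    [-1,0,-6,0,0.2],
    [-1,0,-6,0,0.2],
    [-1,0,-6,0,0.2]
  ]
}}

```text
t: 2.82
ee_pos: [543.0, 217.0, 66.2]
orientation: [0.65, 1.471, -0.653]
ft_force: [-8.9, -12.9, 11.4]
width: 41.3
```

```bash
python3 - <<'E'
from h import *
o=st();print(o["moment"])
snap("2",(340,200,420,280),None)
E
```

```text
t 2.83 tcp [543.  217.   66.2] jawyaw 0.736 w 41.3 F [ -8.9 -12.9  11.4] q [ 0.36  0.58  1.81 -0.    0.76 -0.38]
[-2.19937305  1.44542995 -0.05091376]
scene k 6
```

View pics/cscene_2.png

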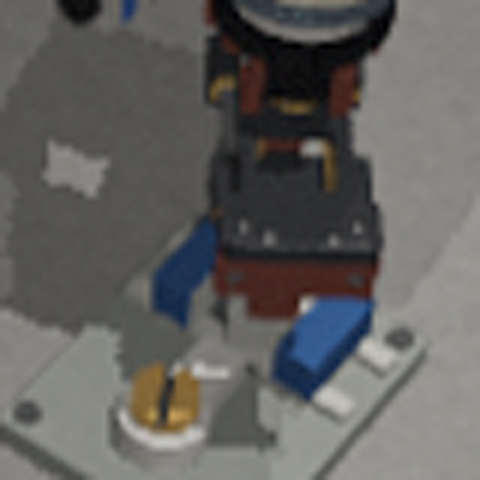

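Emit:
{"fn": "move_arm", "kwargs": {
  "rows": [
    [-4,-3,0,0,0.1],
    [-4,-3,0,0,0.2],
    [-4,-3,0,0,0.4],
    [-4,-3,0,0,0.6],
    [-4,-3,0,0,0.6],
    [-4,-3,0,0,0.6]
  ]
}}

```text
t: 3.62
ee_pos: [539.2, 214.1, 66.2]
orientation: [0.65, 1.471, -0.653]
ft_force: [2.3, 4.7, -5.1]
width: 32.1
```

```bash
python3 - <<'E'
from h import *
o=st();print(o["moment"])
E
```

```text
t 3.62 tcp [539.2 214.1  66.2] jawyaw 0.737 w 32.1 F [ 2.3  4.7 -5.1] q [ 0.36  0.58  1.82 -0.    0.75 -0.38]
[ 0.88003857 -0.71516455 -0.03512795]
```

Emit:
{"fn": "move_arm", "kwargs": {
  "rows": [
    [0,0,0,-0.12,0.6],
    [0,0,0,-0.24,0.6],
    [0,0,0,-0.36,0.6],
    [0,0,0,-0.48,0.6],
    [0,0,0,-0.58,0.6],
    [0,0,0,-0.63,0.6],
    [0,0,0,-0.63,0.6],
    [0,0,0,-0.63,0.6]
  ]
}}

```text
t: 4.62
ee_pos: [539.9, 214.4, 66.2]
orientation: [1.129, 1.259, -1.13]
ft_force: [3.8, 1.7, -5.1]
width: 31.8
```

```bash
python3 - <<'E'
from h import *
o=st();print(o["moment"])
E
```

```text
t 4.62 tcp [539.9 214.4  66.2] jawyaw 0.108 w 31.8 F [ 3.8  1.7 -5.1] q [0.36 0.58 1.81 0.   0.75 0.25]
[ 0.18703757 -0.41342729 -0.04684914]
```

Emit:
{"fn": "move_arm", "kwargs": {
  "rows": [
    [0,0,0,0,0.2],
    [0,0,0,0,-1],
    [0,0,0,0,-1],
    [0,0,50,0,-1],
    [0,0,110,0,-1],
    [0,-50,135,-0.15,-1],
    [0,-100,135,-0.3,-1],
    [10,-150,135,-0.45,-1],
    [20,-200,135,-0.6,-1],
    [20,-200,135,-0.75,-1],
    [20,-200,135,-0.9,-1],
    [20,-200,135,-1.0,-1]
  ]
}}

```text
t: 6.12
ee_pos: [559.6, 14.1, 201.2]
orientation: [1.832, 0.643, -1.833]
ft_force: [0.1, 0.6, -0.0]
width: 88.0
```

```bash
python3 - <<'E'
from h import *
o=st()
snap("3",(330,220,450,300),(220,180,320,250))
s=cv2.imread("pics/scene_3.png");cv2.imwrite("pics/g.png",cv2.resize(s[150:220,230:350],None,fx=6,fy=6,interpolation=2))
E
```

```text
t 6.12 tcp [559.6  14.1 201.2] jawyaw -0.897 w 88.0 F [ 0.1  0.6 -0. ] q [0.   0.36 1.79 0.   0.99 0.9 ]
scene k 6
top k 7
```

View pics/cscene_3.png

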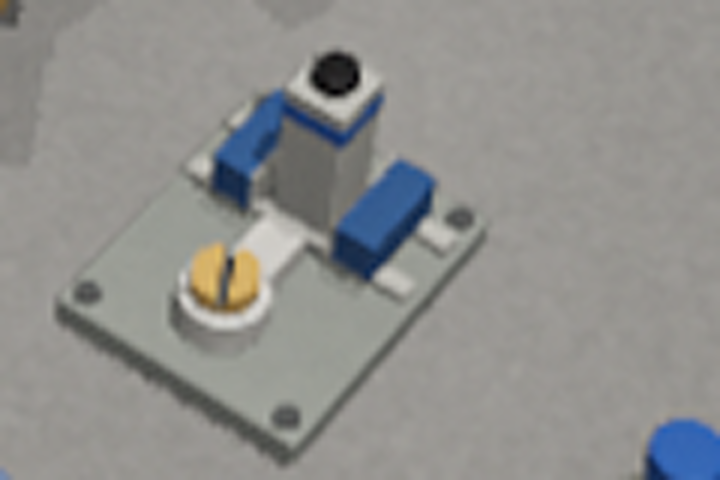

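View pics/ctop_3.png

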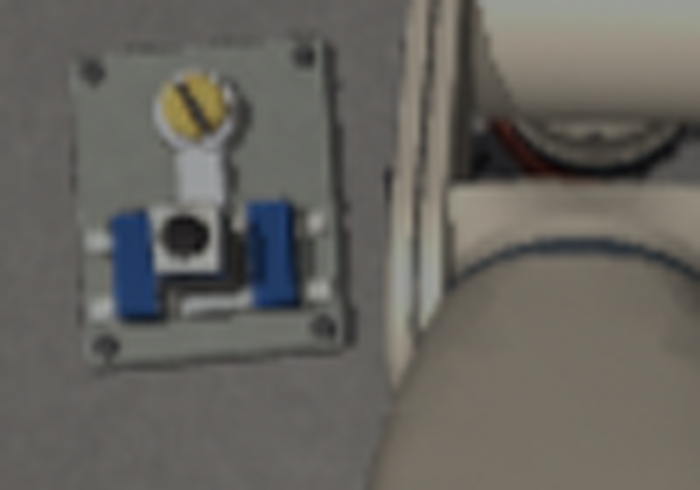

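View pics/g.png

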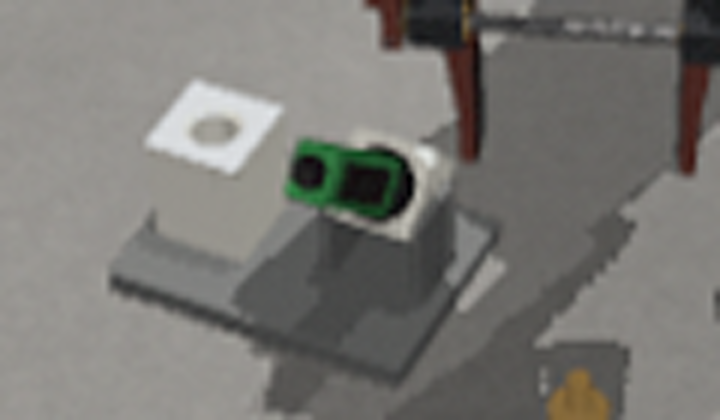

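```bash
python3 - <<'E'
from h import *
p=np.array([559.6,14.1,201.2]);d=np.array([np.cos(-.897),np.sin(-.897),0]);w=np.array([-d[1],d[0],0])
for k in(-57,-44,44,57):
  for ww in(-10,10):print(k,ww,((proj("scene",p+k*d+ww*w)-[230,150]+.5)*6-.5).round(0))
c=C["top"]
# predict driver grip projections under hypotheses
ax=np.array([np.sin(.7)*np.cos(.345),np.sin(.7)*np.sin(.345),np.cos(.7)])
for nk in([548.2,-135,78],[549.5,-133.4,78]):
  for L in(0,93):
    q=np.array(nk)+L*ax;print(nk,L,"S crop",((proj("scene",q)-[230,150]+.5)*6-.5).round(0),"T crop",((proj("top",q)-[300,180]+.5)*8-.5).round(0))
E
```

```text
-57 -10 [707. 141.]
-57 10 [703. 172.]
-44 -10 [678. 139.]
-44 10 [674. 170.]
44 -10 [483. 126.]
44 10 [477. 156.]
57 -10 [454. 124.]
57 10 [449. 155.]
[548.2, -135, 78] 0 S crop [382. 175.] T crop [406. 277.]
[548.2, -135, 78] 93 S crop [317. 145.] T crop [371. 110.]
[549.5, -133.4, 78] 0 S crop [382. 178.] T crop [403. 274.]
[549.5, -133.4, 78] 93 S crop [317. 148.] T crop [368. 107.]
```

Emit:
{"fn": "move_arm", "kwargs": {
  "rows": [
    [10,-45,0,-0.12,-1],
    [20,-90,0,-0.24,-1],
    [22,-136,0,-0.335,-1],
    [22,-136,-20,-0.335,-1],
    [22,-136,-60,-0.335,-1],
    [22,-136,-106,-0.335,-1],
    [22,-136,-106,-0.335,-1],
    [22,-136,-106,-0.335,-0.2],
    [22,-136,-106,-0.335,0],
    [22,-136,-106,-0.335,0],
    [22,-136,-106,-0.335,0]
  ]
}}

```text
t: 7.6
ee_pos: [582.0, -121.8, 96.0]
orientation: [2.036, 0.353, -2.034]
ft_force: [-0.5, -0.4, -0.6]
width: 51.2
```

```bash
python3 - <<'E'
from h import *
o=st()
snap("4",(240,130,340,220),(310,170,400,250))
E
```

```text
t 7.6 tcp [ 582.  -121.8   96. ] jawyaw -1.228 w 51.2 F [-0.5 -0.4 -0.6] q [-0.23  0.55  1.78  0.    0.82  1.  ]
scene k 5
top k 6
```

View pics/cscene_4.png

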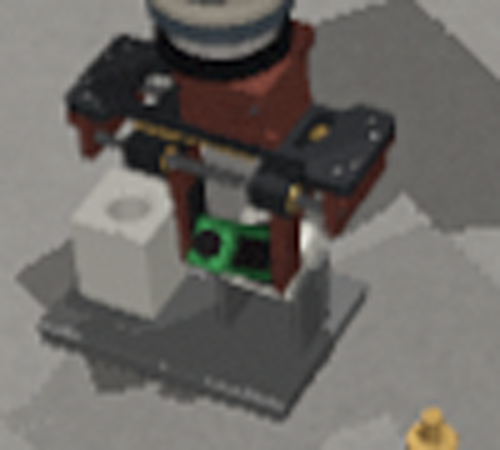

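View pics/ctop_4.png

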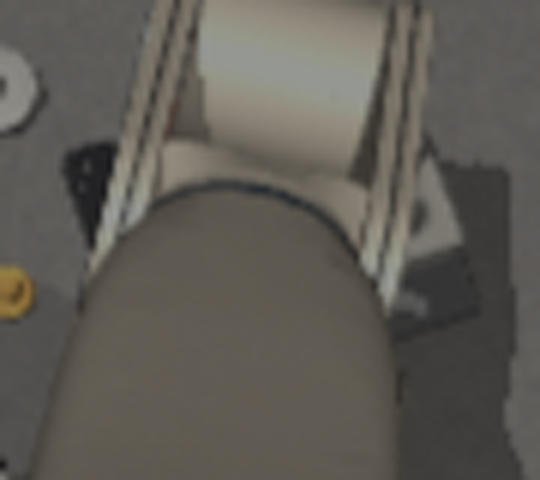

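Emit:
{"fn": "move_arm", "kwargs": {
  "rows": [
    [0,0,-1,0,0.25],
    [0,0,-1,0,0.3],
    [0,0,-1,0,0.36]
  ]
}}

```text
t: 8.07
ee_pos: [581.7, -121.7, 94.5]
orientation: [2.036, 0.353, -2.036]
ft_force: [-1.0, -0.3, 0.3]
width: 28.5
```

```bash
python3 - <<'E'
from h import *
o=st()
E
```

```text
t 8.07 tcp [ 581.7 -121.7   94.5] jawyaw -1.228 w 28.5 F [-1.  -0.3  0.3] q [-0.23  0.55  1.78  0.    0.82  1.  ]
```

Emit:
{"fn": "move_arm", "kwargs": {
  "rows": [
    [0,0,0,0,0.6],
    [0,0,0,0,0.8],
    [0,0,0,0,0.8]
  ]
}}

```text
t: 8.45
ee_pos: [581.9, -121.9, 94.5]
orientation: [2.036, 0.353, -2.035]
ft_force: [0.7, -2.6, -1.2]
width: 23.6
```

```bash
python3 - <<'E'
from h import *
o=st();print(o["moment"])
E
```

```text
t 8.45 tcp [ 581.9 -121.9   94.5] jawyaw -1.228 w 23.6 F [ 0.7 -2.6 -1.2] q [-0.23  0.55  1.78  0.    0.82  1.  ]
[-0.4946078  -0.04625259  0.13416768]
```

Emit:
{"fn": "move_arm", "kwargs": {
  "rows": [
    [6,2,8,0,0.8],
    [13,5,17,0,0.8],
    [22,8,27,0,0.8],
    [30,11,38,0,0.8],
    [39,14,49,0,0.8],
    [48,17,61,0,0.8],
    [48,17,61,0,0.8]
  ]
}}

```text
t: 9.32
ee_pos: [631.5, -104.7, 157.1]
orientation: [2.038, 0.352, -2.032]
ft_force: [-0.5, -0.4, -0.8]
width: 24.0
```

```bash
python3 - <<'E'
from h import *
o=st();print(o["moment"])
snap("5",(240,110,340,220),(310,150,400,250))
E
```

```text
t 9.32 tcp [ 631.5 -104.7  157.1] jawyaw -1.227 w 24.0 F [-0.5 -0.4 -0.8] q [-0.18  0.52  1.64  0.    0.98  1.04]
[-0.07286452  0.06032149 -0.01001581]
scene k 4
top k 5
```

View pics/cscene_5.png

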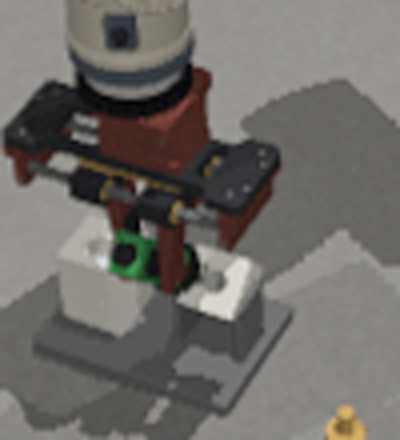

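Emit:
{"fn": "move_arm", "kwargs": {
  "rows": [
    [0,0,25,0,0.8],
    [3,-5,40,0,0.8],
    [8,-35,40,0,0.8],
    [14,-65,40,0,0.8],
    [19,-93,40,0,0.8],
    [19,-93,40,0,0.8]
  ]
}}

```text
t: 10.18
ee_pos: [648.5, -199.9, 195.2]
orientation: [2.036, 0.35, -2.037]
ft_force: [-0.4, 0.0, -1.0]
width: 23.7
```

```bash
python3 - <<'E'
from h import *
o=st();print(o["moment"])
snap("6",(220,80,320,210),(310,150,400,250))
E
```

```text
t 10.18 tcp [ 648.5 -199.9  195.2] jawyaw -1.23 w 23.7 F [-0.4  0.  -1. ] q [-0.32  0.53  1.52  0.    1.09  0.91]
[-0.04397004  0.13342812 -0.02520903]
scene k 3
top k 5
```

View pics/cscene_6.png

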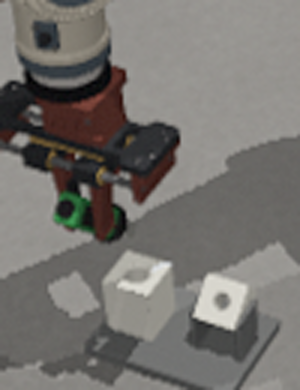

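View pics/ctop_6.png

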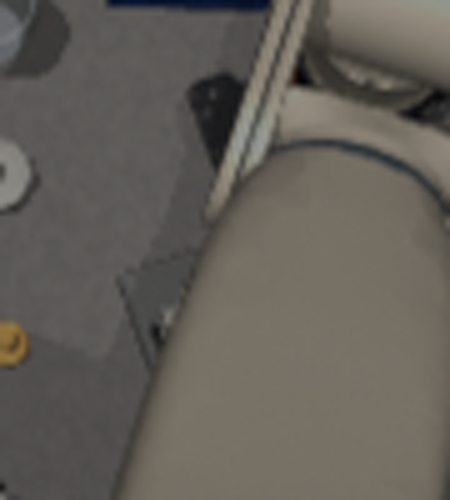

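```bash
python3 - <<'E'
from h import *
im=cv2.imread("pics/scene_6.png");cv2.imwrite("pics/f6.png",cv2.resize(im[130:190,230:300],None,fx=10,fy=10,interpolation=2))
g=np.array([648.5,-199.9,195.2+18.7]);l=np.array([.942,.335,0])
for th in(.6,.7,.8,.9):
  a=np.sin(th)*l+np.cos(th)*np.array([0,0,1])
  f=lambda p:((proj("scene",p)-[230,130])*10+4.5).round(0)
  print(th,"end",f(g+43*a),"flange",f(g-47*a),"tip",f(g-110*a),(g-110*a).round(1))
print("hole",f([582,-223,80]))
E
```

```text
0.6 end [131. 156.] flange [254. 252.] tip [331. 313.] [ 590.  -220.7  123.1]
0.7 end [126. 171.] flange [259. 237.] tip [344. 279.] [ 581.7 -223.6  129.8]
0.8 end [121. 186.] flange [264. 221.] tip [355. 244.] [ 574.2 -226.3  137.3]
0.9 end [117. 202.] flange [268. 206.] tip [364. 208.] [ 567.3 -228.8  145.5]
hole [359. 403.]
```

View pics/f6.png

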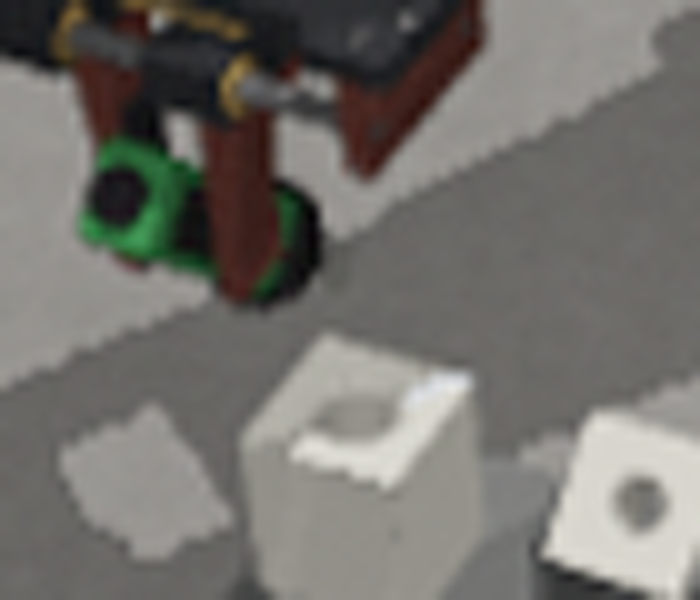

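Emit:
{"fn": "move_arm", "kwargs": {
  "rows": [
    [0,0,-20,0,0.8],
    [0,0,-40,0,0.8],
    [0,0,-50,0,0.8],
    [0,0,-54,0,0.8],
    [0,0,-54,0,0.8]
  ]
}}

```text
t: 10.9
ee_pos: [648.2, -197.8, 140.9]
orientation: [2.035, 0.353, -2.037]
ft_force: [-0.6, -0.4, -1.0]
width: 23.8
```

```bash
python3 - <<'E'
from h import *
o=st();print(o["moment"])
snap("7",(220,120,300,210),None)
E
```

```text
t 10.9 tcp [ 648.2 -197.8  140.9] jawyaw -1.228 w 23.8 F [-0.6 -0.4 -1. ] q [-0.31  0.59  1.56  0.    1.    0.91]
[-0.02556024  0.13587104  0.02386978]
scene k 5
```

View pics/cscene_7.png

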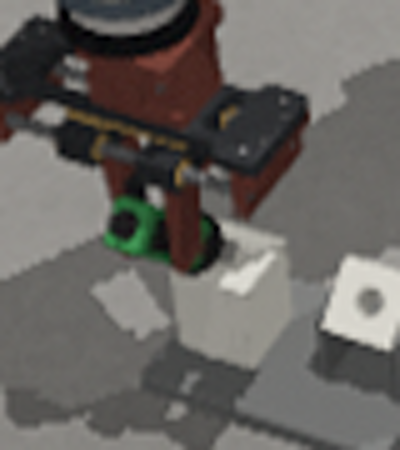

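```bash
python3 - <<'E'
from h import *
im=cv2.imread("pics/scene_7.png");cv2.imwrite("pics/f7.png",cv2.resize(im[150:200,235:285],None,fx=12,fy=12,interpolation=2))
E
```

```text
(no output)
```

View pics/f7.png

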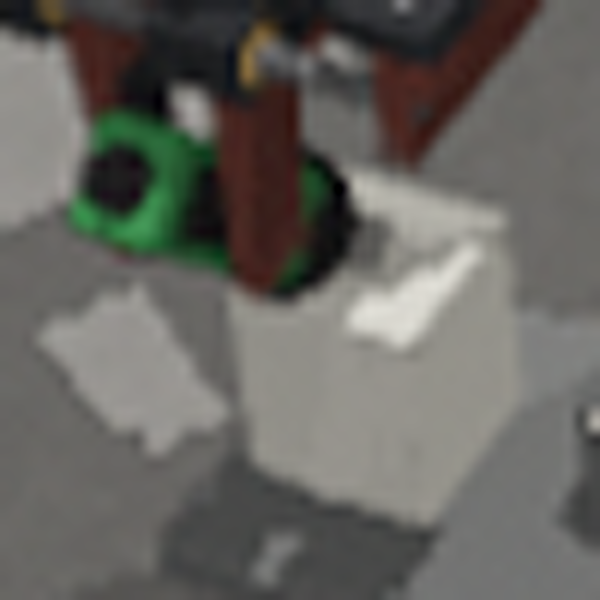

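Emit:
{"fn": "move_arm", "kwargs": {
  "rows": [
    [0,-2,-3,0,0.8],
    [0,-2,-6,0,0.8],
    [0,-2,-9,0,0.8],
    [0,-2,-9,0,0.8]
  ]
}}

```text
t: 11.45
ee_pos: [647.9, -199.9, 131.9]
orientation: [2.034, 0.353, -2.038]
ft_force: [-1.1, -1.2, -1.3]
width: 24.0
```

```bash
python3 - <<'E'
from h import *
o=st();print(o["moment"])
snap("8",(235,150,285,200),(310,170,400,250))
E
```

```text
t 11.45 tcp [ 647.9 -199.9  131.9] jawyaw -1.228 w 24.0 F [-1.1 -1.2 -1.3] q [-0.32  0.6   1.56  0.    0.98  0.91]
[-0.32152928  0.44037943 -0.01281473]
scene k 10
top k 6
```

View pics/cscene_8.png

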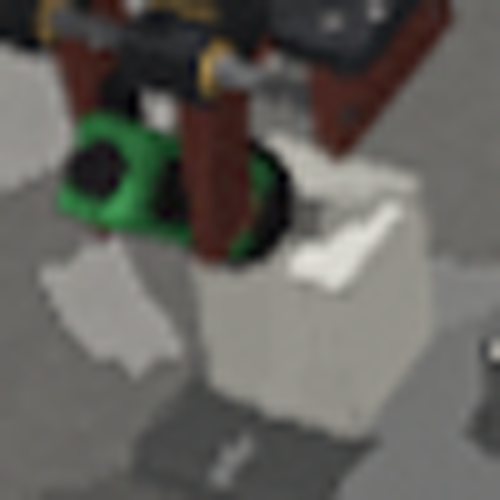

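Emit:
{"fn": "move_arm", "kwargs": {
  "rows": [
    [-5,-2,4,0,0.8],
    [-11,-4,8,0,0.8],
    [-16,-6,11,0,0.8],
    [-22,-8,13,0,0.8],
    [-22,-8,13,0,0.8]
  ]
}}

```text
t: 12.18
ee_pos: [625.0, -208.2, 145.2]
orientation: [2.034, 0.353, -2.039]
ft_force: [-0.1, -1.4, 0.5]
width: 23.5
```

```bash
python3 - <<'E'
from h import *
o=st();print(o["moment"])
snap("9",(235,150,285,200),(310,170,400,250))
E
```

```text
t 12.18 tcp [ 625.  -208.2  145.2] jawyaw -1.229 w 23.5 F [-0.1 -1.4  0.5] q [-0.34  0.56  1.6  -0.    0.98  0.89]
[-0.18664088  0.42947879  0.00385647]
scene k 10
top k 6
```

View pics/cscene_9.png

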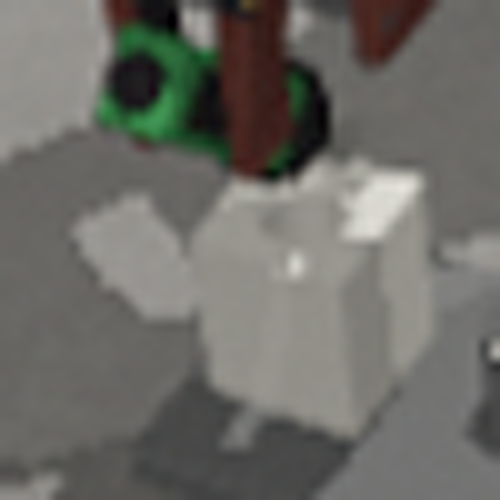

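Emit:
{"fn": "move_arm", "kwargs": {
  "rows": [
    [0,0,12,0,0.8],
    [15,5,15,0,0.8],
    [30,11,12,0,0.8],
    [31,11,0,0,0.8],
    [31,11,-8,0,0.8],
    [31,11,-8,0,0.8]
  ]
}}

```text
t: 13.02
ee_pos: [654.7, -196.9, 135.0]
orientation: [2.03, 0.355, -2.043]
ft_force: [-2.0, -0.4, 0.4]
width: 24.0
```

```bash
python3 - <<'E'
from h import *
o=st();print(o["moment"])
snap("10",(235,150,285,200),None)
E
```

```text
t 13.03 tcp [ 654.7 -196.9  135. ] jawyaw -1.228 w 24.0 F [-2.  -0.4  0.4] q [-0.31  0.61  1.54 -0.    1.    0.92]
[-0.20708561  0.63097127 -0.00598869]
scene k 10
```

View pics/cscene_10.png

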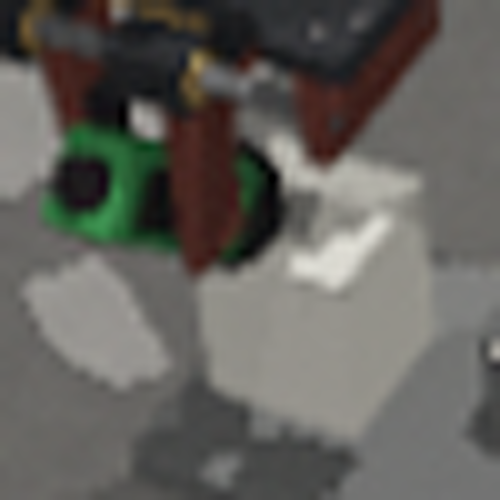

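Emit:
{"fn": "move_arm", "kwargs": {
  "rows": [
    [2,1,15,0,0.8],
    [10,3,25,0,0.8],
    [25,9,20,0,0.8],
    [41,15,5,0,0.8],
    [41,15,-15,0,0.8],
    [41,15,-30,0,0.8],
    [41,15,-30,0,0.8]
  ]
}}

```text
t: 13.95
ee_pos: [693.9, -181.6, 102.5]
orientation: [2.027, 0.357, -2.048]
ft_force: [0.3, -0.1, -0.6]
width: 23.8
```

```bash
python3 - <<'E'
from h import *
o=st();print(o["moment"])
snap("11",(225,150,285,210),None)
E
```

```text
t 13.95 tcp [ 693.9 -181.6  102.5] jawyaw -1.229 w 23.8 F [ 0.3 -0.1 -0.6] q [-0.27  0.69  1.46 -0.    0.99  0.96]
[-2.69192972e-02  1.03185593e-01 -6.31519860e-05]
scene k 8
```

View pics/cscene_11.png

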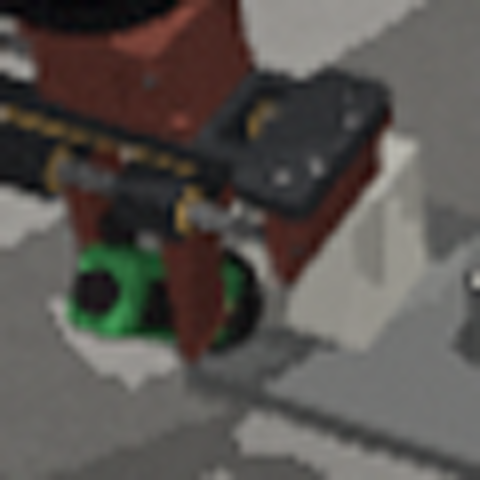

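Emit:
{"fn": "move_arm", "kwargs": {
  "rows": [
    [-7,-2,0,0,0.8],
    [-11,-4,3,0,0.8],
    [-17,-6,9,0,0.8],
    [-23,-8,15,0,0.8],
    [-32,-11,21,0,0.8],
    [-40,-14,27,0,0.8],
    [-40,-14,27,0,0.8]
  ]
}}

```text
t: 14.88
ee_pos: [654.7, -196.4, 132.2]
orientation: [2.03, 0.355, -2.045]
ft_force: [2.1, 1.2, 0.5]
width: 24.2
```

```bash
python3 - <<'E'
from h import *
o=st();print(o["moment"])
snap("12",(225,140,285,200),None)
E
```

```text
t 14.88 tcp [ 654.7 -196.4  132.2] jawyaw -1.229 w 24.2 F [2.1 1.2 0.5] q [-0.31  0.61  1.54 -0.    1.    0.92]
[ 0.1697054  -0.35868809  0.02078834]
scene k 8
```

View pics/cscene_12.png

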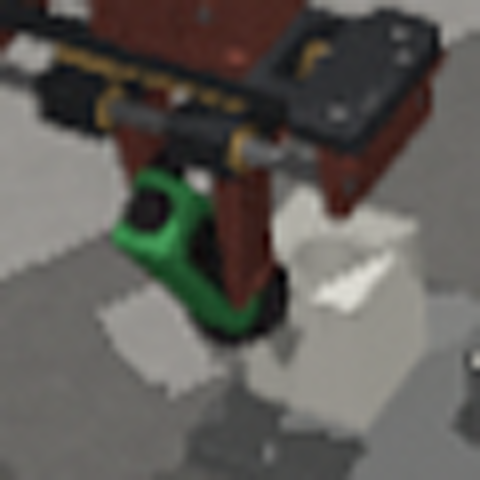

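Emit:
{"fn": "move_arm", "kwargs": {
  "rows": [
    [-6,-2,3,0,0.8],
    [-13,-5,6,0,0.8],
    [-20,-7,8,0,0.8],
    [-26,-9,10,0,0.8],
    [-33,-12,12,0,0.8],
    [-38,-13,13,0,0.8],
    [-38,-13,13,0,0.8]
  ]
}}

```text
t: 15.8
ee_pos: [616.8, -209.4, 144.8]
orientation: [2.029, 0.354, -2.045]
ft_force: [3.6, -0.1, -2.1]
width: 24.1
```

```bash
python3 - <<'E'
from h import *
o=st();print(o["moment"])
snap("13",(225,130,285,190),None)
E
```

```text
t 15.8 tcp [ 616.8 -209.4  144.8] jawyaw -1.229 w 24.1 F [ 3.6 -0.1 -2.1] q [-0.35  0.55  1.61 -0.    0.98  0.88]
[ 0.15271648 -1.04071085  0.02516717]
scene k 8
```

View pics/cscene_13.png

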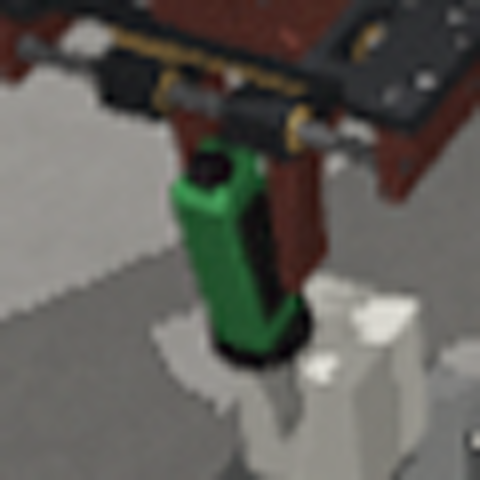

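```bash
python3 - <<'E'
from h import *
g=np.array([616.8,-209.4,144.8+18.7]);l=np.array([.942,.335,0])
for th in(0,.1,.2,.3,.4):
  a=np.sin(th)*l+np.cos(th)*np.array([0,0,1])
  f=lambda p:((proj("scene",p)-[225,130])*8+3.5).round(0)
  print(th,"end",f(g+43*a),"flange",f(g-47*a),"tip",f(g-110*a))
E
```

```text
0 end [247. 125.] flange [272. 313.] tip [287. 435.]
0.1 end [241. 132.] flange [278. 305.] tip [302. 416.]
0.2 end [235. 141.] flange [284. 296.] tip [315. 395.]
0.3 end [230. 150.] flange [290. 286.] tip [328. 373.]
0.4 end [224. 160.] flange [295. 275.] tip [340. 349.]
```

Emit:
{"fn": "move_arm", "kwargs": {
  "rows": [
    [-5,-2,0,0,0.8],
    [-9,-3,0,0,0.8],
    [-9,-3,0,0,0.8],
    [-4,-1,20,0,0.8],
    [-4,-1,45,0,0.8],
    [-4,-1,50,0,0.8],
    [-4,-1,50,0,0.8]
  ]
}}

```text
t: 16.73
ee_pos: [612.1, -210.4, 194.3]
orientation: [2.028, 0.355, -2.046]
ft_force: [-0.4, -0.2, -1.5]
width: 23.7
```

```bash
python3 - <<'E'
from h import *
o=st();print(o["moment"])
snap("14",(220,100,300,180),(310,130,410,230))
g=o["ee_pos"]+[0,0,18.7];l=np.array([.942,.335,0])
for th in(0,.1,.2):
  a=np.sin(th)*l+np.cos(th)*np.array([0,0,1])
  f=lambda p:((proj("scene",p)-[220,100])*6+2.5).round(0)
  print(th,"end",f(g+43*a),"flange",f(g-47*a),"tip",f(g-110*a))
E
```

```text
t 16.73 tcp [ 612.1 -210.4  194.3] jawyaw -1.229 w 23.7 F [-0.4 -0.2 -1.5] q [-0.35  0.49  1.59 -0.    1.07  0.88]
[-0.01634706  0.19028724  0.00797068]
scene k 6
top k 5
0 end [211. 185.] flange [230. 333.] tip [242. 429.]
0.1 end [206. 191.] flange [235. 327.] tip [253. 415.]
0.2 end [202. 197.] flange [239. 320.] tip [263. 399.]
```

View pics/cscene_14.png

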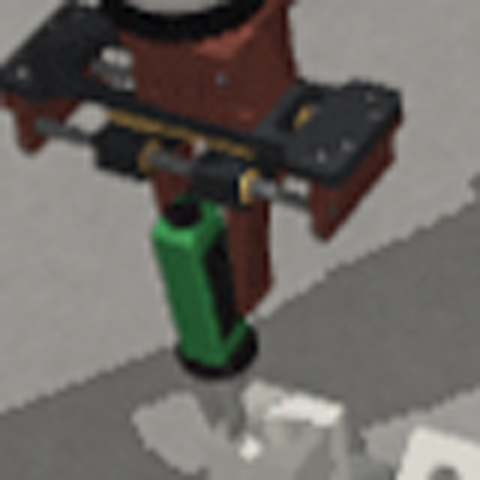

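View pics/ctop_14.png

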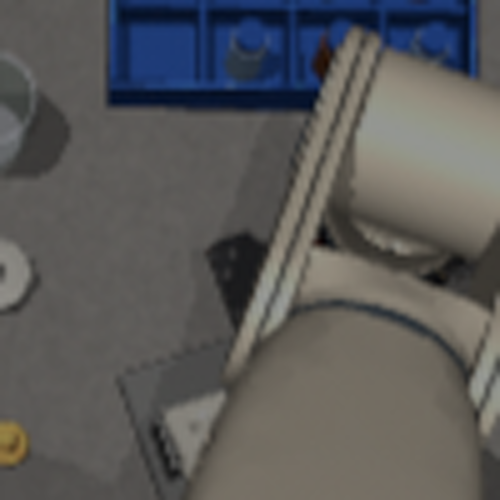

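Emit:
{"fn": "move_arm", "kwargs": {
  "rows": [
    [-12,-4,3,0,0.8],
    [-25,-9,3,0,0.8],
    [-37,-13,2,0,0.8],
    [-37,-13,0,0,0.8],
    [-37,-13,0,0,0.8]
  ]
}}

```text
t: 17.45
ee_pos: [574.9, -223.3, 193.5]
orientation: [2.028, 0.355, -2.048]
ft_force: [0.6, 0.6, -0.4]
width: 23.8
```

```bash
python3 - <<'E'
from h import *
o=st();print(o["moment"])
snap("15",(235,110,295,180),None)
E
```

```text
t 17.45 tcp [ 574.9 -223.3  193.5] jawyaw -1.229 w 23.8 F [ 0.6  0.6 -0.4] q [-0.39  0.45  1.66 -0.    1.04  0.84]
[-0.04822987  0.13811146 -0.01272289]
scene k 7
```

View pics/cscene_15.png

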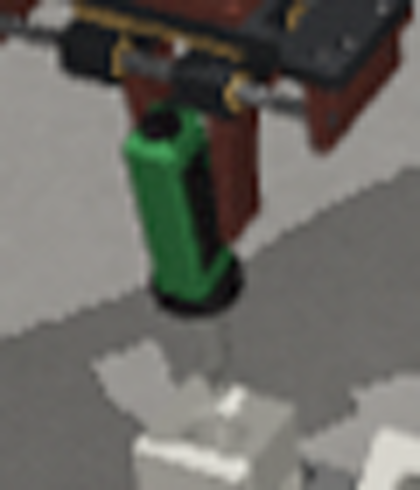

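Emit:
{"fn": "move_arm", "kwargs": {
  "rows": [
    [6,2,0,0,0.8],
    [6,2,-8,0,0.8],
    [6,2,-16,0,0.8],
    [6,2,-24,0,0.8],
    [6,2,-24,0,0.8]
  ]
}}

```text
t: 18.12
ee_pos: [580.5, -221.0, 168.4]
orientation: [2.026, 0.357, -2.049]
ft_force: [-0.1, -0.1, -0.8]
width: 23.4
```

```bash
python3 - <<'E'
from h import *
o=st();print(o["moment"])
snap("16",(235,110,295,180),None)
E
```

```text
t 18.12 tcp [ 580.5 -221.   168.4] jawyaw -1.229 w 23.4 F [-0.1 -0.1 -0.8] q [-0.38  0.49  1.67 -0.    1.    0.85]
[-0.07977345  0.14043175  0.11149853]
scene k 7
```

View pics/cscene_16.png

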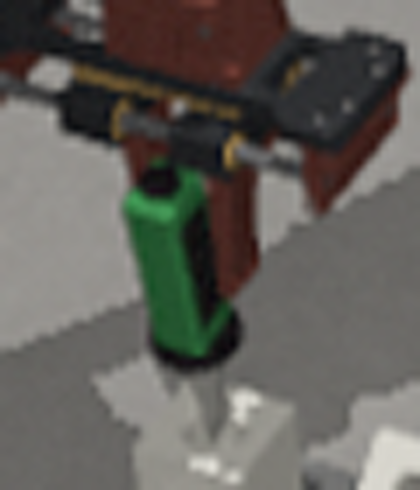

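Emit:
{"fn": "move_arm", "kwargs": {
  "rows": [
    [0,0,-6,0,0.8],
    [0,0,-12,0,0.8],
    [0,0,-18,0,0.8],
    [0,0,-18,0,0.8]
  ]
}}

```text
t: 18.68
ee_pos: [580.0, -221.4, 150.0]
orientation: [2.025, 0.356, -2.05]
ft_force: [-2.0, -4.1, -3.2]
width: 23.7
```

```bash
python3 - <<'E'
from h import *
o=st();print(o["moment"])
snap("17",(235,110,295,180),None)
E
```

```text
t 18.68 tcp [ 580.  -221.4  150. ] jawyaw -1.229 w 23.7 F [-2.  -4.1 -3.2] q [-0.38  0.51  1.68 -0.    0.96  0.85]
[-1.11635042  0.64650437 -0.01725452]
scene k 7
```

View pics/cscene_17.png

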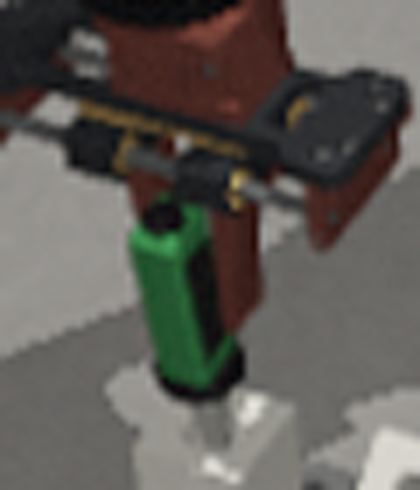

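Emit:
{"fn": "move_arm", "kwargs": {
  "rows": [
    [-1,-2,0,0,0.8],
    [-3,-4,-5,0,0.8],
    [-4,-4,-11,0,0.8],
    [-5,-5,-17,0,0.8],
    [-5,-5,-17,0,0.8]
  ]
}}

```text
t: 19.35
ee_pos: [574.5, -226.2, 132.4]
orientation: [2.024, 0.357, -2.052]
ft_force: [-0.6, 0.9, -0.5]
width: 23.5
```

```bash
python3 - <<'E'
from h import *
o=st();print(o["moment"])
snap("18",(235,110,295,180),None)
E
```

```text
t 19.35 tcp [ 574.5 -226.2  132.4] jawyaw -1.229 w 23.5 F [-0.6  0.9 -0.5] q [-0.39  0.53  1.7  -0.    0.93  0.84]
[-0.04175302  0.07928234 -0.01835702]
scene k 7
```

View pics/cscene_18.png

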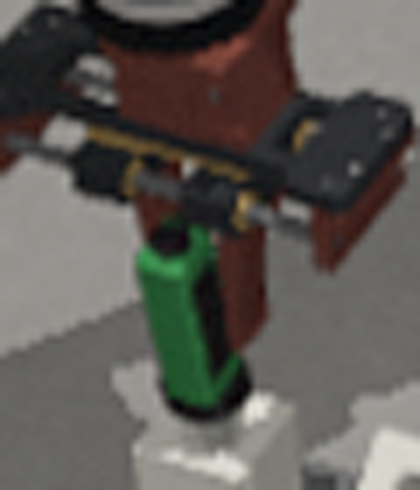

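Emit:
{"fn": "move_arm", "kwargs": {
  "rows": [
    [-1,0,-5,0,0.8],
    [-2,-1,-10,0,0.8],
    [-3,-1,-15,0,0.8],
    [-3,-1,-15,0,0.8]
  ]
}}

```text
t: 19.9
ee_pos: [573.1, -227.4, 117.5]
orientation: [2.027, 0.355, -2.048]
ft_force: [5.9, 0.9, -4.2]
width: 23.8
```

```bash
python3 - <<'E'
from h import *
o=st();print(o["moment"])
snap("19",(235,110,295,180),None)
E
```

```text
t 19.9 tcp [ 573.1 -227.4  117.5] jawyaw -1.229 w 23.8 F [ 5.9  0.9 -4.2] q [-0.4   0.55  1.71 -0.    0.9   0.83]
[ 0.1943244 -1.4116697 -0.0322917]
scene k 7
```

View pics/cscene_19.png

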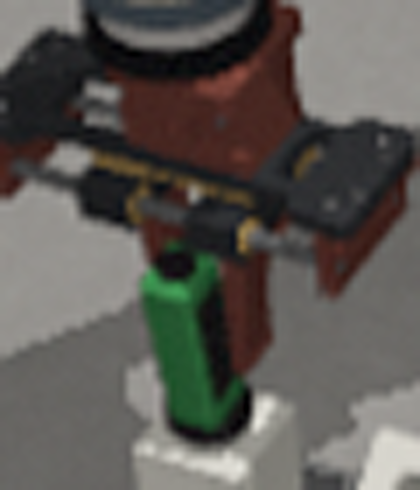

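Emit:
{"fn": "move_arm", "kwargs": {
  "rows": [
    [0,0,0,0,0.2],
    [0,0,0,0,-0.3],
    [0,0,0,0,-1],
    [0,0,0,0,-1]
  ]
}}

```text
t: 20.45
ee_pos: [572.9, -227.4, 117.5]
orientation: [2.027, 0.356, -2.048]
ft_force: [-0.0, 0.0, -0.2]
width: 60.3
```

```bash
python3 - <<'E'
from h import *
o=st();print(o["moment"])
snap("20",(235,110,295,180),None)
E
```

```text
t 20.45 tcp [ 572.9 -227.4  117.5] jawyaw -1.229 w 60.3 F [-0.   0.  -0.2] q [-0.4   0.55  1.71 -0.    0.9   0.83]
[-0.01512618  0.12354651  0.00968903]
scene k 7
```

View pics/cscene_20.png

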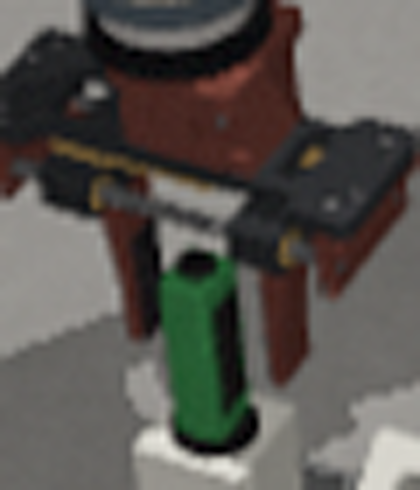

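Emit:
{"fn": "move_arm", "kwargs": {
  "rows": [
    [0,0,30,0,-1],
    [0,0,75,0,-1],
    [0,30,80,0.18,-1],
    [0,80,80,0.36,-1],
    [0,130,80,0.54,-1],
    [0,190,80,0.72,-1],
    [0,230,80,0.9,-1],
    [0,230,80,1.08,-1],
    [0,230,80,1.26,-1],
    [0,230,80,1.44,-1],
    [0,230,80,1.6,-1],
    [0,230,80,1.6,-1]
  ]
}}

```text
t: 22.0
ee_pos: [572.9, 2.6, 197.6]
orientation: [0.924, 1.357, -0.941]
ft_force: [-0.2, -0.6, -0.1]
width: 87.9
```

```bash
python3 - <<'E'
from h import *
o=st()
snap("21",(230,120,330,210),(300,180,400,250))
E
```

```text
t 22.0 tcp [572.9   2.6 197.6] jawyaw 0.369 w 87.9 F [-0.2 -0.6 -0.1] q [-0.01  0.38  1.77 -0.01  1.   -0.37]
scene k 5
top k 7
```

View pics/cscene_21.png

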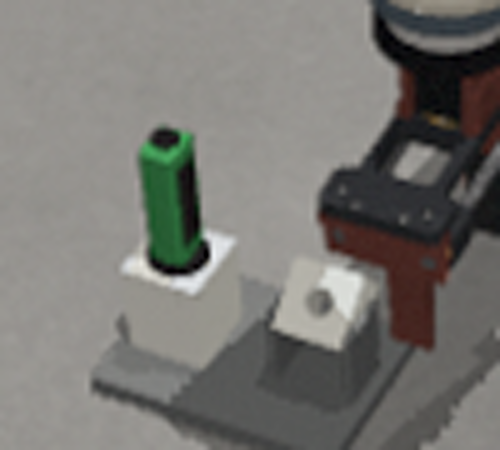

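View pics/ctop_21.png

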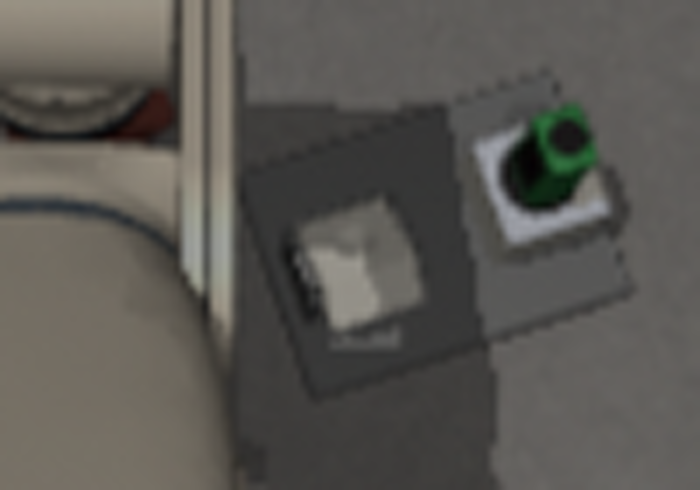

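```bash
python3 - <<'E'
from h import *
s=cv2.imread("pics/scene_21.png");t=cv2.imread("pics/top_21.png")
pt=crop(571,135,300,180,7);ps=crop(165,136,230,120,5)
print("end",onz("top",*pt,173),onz("scene",*ps,173),tri(ps,pt))
print("flange",onz("top",*crop(543,178,300,180,7),86),onz("scene",*crop(180,255,230,120,5),86))
for n,im,b in(("top",t,(365,190,395,215)),("scene",s,(255,140,275,175))):
  h=cv2.cvtColor(im,cv2.COLOR_BGR2HSV);m=((h[...,0]>45)&(h[...,0]<85)&(h[...,1]>100)).astype(np.uint8)
  mm=np.zeros_like(m);mm[b[1]:b[3],b[0]:b[2]]=m[b[1]:b[3],b[0]:b[2]]
  pts=cv2.findNonZero(mm);print(n,len(pts),cv2.boundingRect(pts),cv2.minAreaRect(pts))
cv2.imwrite("pics/z.png",cv2.resize(t[188:218,365:395],None,fx=18,fy=18,interpolation=0))
E
```

```text
end [ 583.5580763  -224.81997264  173.        ] [ 583.30308142 -221.90418446  173.        ] (array([ 583.00513936, -224.12645339,  171.84057489]), np.float64(2.2809178130841867))
flange [ 580.01889247 -224.39095159   86.        ] [ 587.65724572 -214.91164822   86.        ]
top 75 (375, 195, 10, 14) ((379.5, 201.5), (13.0, 9.0), 90.0)
scene 199 (258, 146, 13, 27) ((263.912353515625, 159.16712951660156), (25.96182632446289, 10.259109497070312), 83.9909896850586)
```

View pics/z.png

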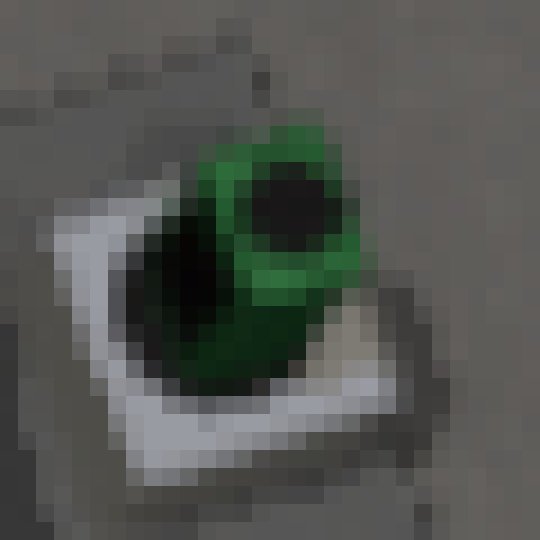

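Emit:
{"fn": "move_arm", "kwargs": {
  "rows": [
    [0,-10,2,0.18,-1],
    [0,-50,2,0.36,-1],
    [2,-90,2,0.54,-1],
    [4,-130,2,0.72,-1],
    [6,-170,2,0.9,-1],
    [8,-205,2,1.08,-1],
    [10,-226,2,1.26,-1],
    [10,-226,2,1.44,-1],
    [10,-226,2,1.547,-1],
    [10,-226,-10,1.547,-1],
    [10,-226,-10,1.547,-1]
  ]
}}

```text
t: 23.48
ee_pos: [582.1, -223.0, 186.1]
orientation: [-0.269, 1.546, 0.265]
ft_force: [0.4, 0.5, -0.0]
width: 87.6
```

```bash
python3 - <<'E'
from h import *
o=st()
E
```

```text
t 23.48 tcp [ 582.1 -223.   186.1] jawyaw 1.911 w 87.6 F [ 0.4  0.5 -0. ] q [-0.39  0.46  1.67  0.    1.01 -2.3 ]
```

Emit:
{"fn": "move_arm", "kwargs": {
  "rows": [
    [1,0,-30,0,-1],
    [1,0,-60,0,-1],
    [1,0,-72,0,-1],
    [1,0,-72,0,-0.5],
    [1,0,-72,0,0.1],
    [1,0,-72,0,0.3],
    [1,0,-72,0,0.36]
  ]
}}

```text
t: 24.35
ee_pos: [583.5, -223.2, 114.9]
orientation: [-0.269, 1.545, 0.264]
ft_force: [-0.0, -0.1, 0.6]
width: 51.0
```

```bash
python3 - <<'E'
from h import *
o=st();print(o["moment"])
E
```

```text
t 24.35 tcp [ 583.5 -223.2  114.9] jawyaw 1.911 w 51.0 F [-0.  -0.1  0.6] q [-0.39  0.55  1.7   0.    0.88 -2.3 ]
[ 0.03575736  0.04188328 -0.01340657]
```

Emit:
{"fn": "move_arm", "kwargs": {
  "rows": [
    [0,0,0,0,0.3],
    [0,0,0,0,0.4],
    [0,0,0,0,0.6],
    [0,0,0,0,0.8],
    [0,0,0,0,0.8]
  ]
}}

```text
t: 24.98
ee_pos: [583.4, -223.2, 115.0]
orientation: [-0.269, 1.545, 0.264]
ft_force: [-0.8, 0.5, 2.2]
width: 23.8
```

```bash
python3 - <<'E'
from h import *
o=st();print(o["moment"])
snap("22",(235,110,295,180),None)
E
```

```text
t 24.98 tcp [ 583.4 -223.2  115. ] jawyaw 1.911 w 23.8 F [-0.8  0.5  2.2] q [-0.39  0.55  1.7   0.    0.88 -2.3 ]
[ 0.24629867  0.0847051  -0.03280503]
scene k 7
```

View pics/cscene_22.png

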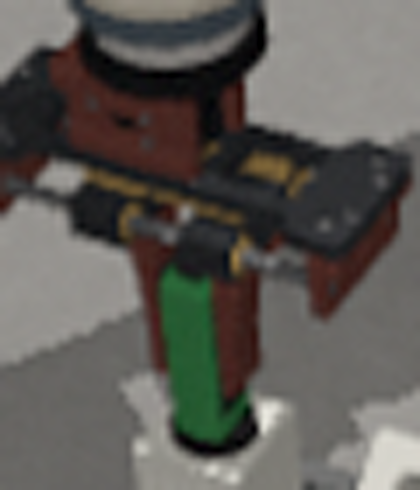

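Emit:
{"fn": "move_arm", "kwargs": {
  "rows": [
    [0,0,15,0,0.8],
    [0,0,35,0,0.8],
    [0,0,60,0,0.8],
    [0,0,90,0,0.8],
    [0,10,112,0.02,0.8],
    [3,40,115,0.05,0.8],
    [6,80,115,0.08,0.8],
    [9,120,115,0.11,0.8],
    [12,165,115,0.14,0.8],
    [15,210,115,0.17,0.8],
    [18,255,115,0.2,0.8],
    [21,300,115,0.23,0.8]
  ]
}}

```text
t: 26.52
ee_pos: [604.8, 78.4, 231.8]
orientation: [-0.449, 1.512, 0.445]
ft_force: [0.1, -0.4, -0.9]
width: 23.8
```

```bash
python3 - <<'E'
from h import *
o=st();print(o["moment"])
E
```

```text
t 26.52 tcp [604.8  78.4 231.8] jawyaw 2.142 w 23.8 F [ 0.1 -0.4 -0.9] q [ 0.11  0.39  1.67 -0.    1.08 -2.03]
[ 0.04755426 -0.0099906  -0.02830521]
```

Emit:
{"fn": "move_arm", "kwargs": {
  "rows": [
    [3,40,0,0.02,0.8],
    [6,80,0,0.04,0.8],
    [9,115,0,0.058,0.8],
    [11,143,0,0.058,0.8],
    [11,143,-25,0.058,0.8],
    [11,143,-52,0.058,0.8],
    [11,143,-52,0.058,0.8],
    [11,143,-52,0.058,0.8]
  ]
}}

```text
t: 27.52
ee_pos: [616.6, 221.5, 181.5]
orientation: [-0.494, 1.5, 0.49]
ft_force: [-0.5, -1.4, -1.5]
width: 24.1
```

```bash
python3 - <<'E'
from h import *
o=st();print(o["moment"])
snap("23",(335,200,415,290),(200,150,300,250))
for off in (0,):
  p=o["ee_pos"];f=lambda q:((proj("scene",q)-[335,200])*5+2).round(0)
  print("tip pred",f(p-[0,0,95]),"flange",f(p-[0,0,32]),"below z50",f([p[0],p[1],50]))
E
```

```text
t 27.52 tcp [616.6 221.5 181.5] jawyaw 2.2 w 24.1 F [-0.5 -1.4 -1.5] q [ 0.33  0.51  1.6  -0.    1.02 -1.87]
[0.08188579 0.05273658 0.02100685]
scene k 5
top k 5
tip pred [165. 280.] flange [173. 202.] below z50 [161. 322.]
```

View pics/cscene_23.png

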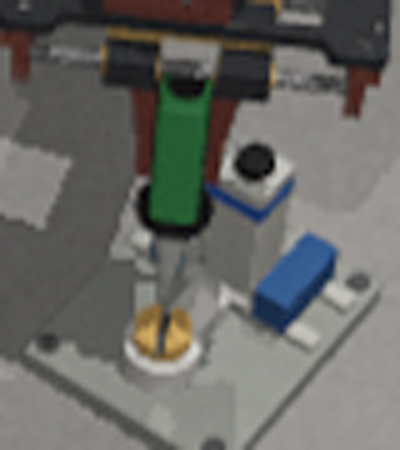

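View pics/ctop_23.png

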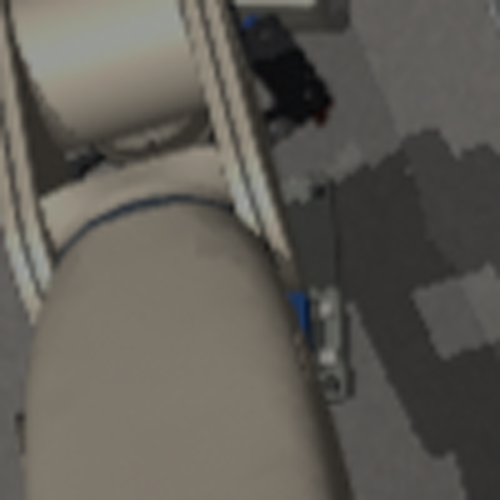

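```bash
python3 - <<'E'
from h import *
im=cv2.imread("pics/scene_23.png");cv2.imwrite("pics/f23.png",cv2.resize(im[235:280,347:392],None,fx=16,fy=16,interpolation=2))
p=np.array([616.6,221.5,181.5])
f=lambda q:((proj("scene",q)-[347,235])*16+7.5).round(0)
print("tip",f(p-[0,0,95]),"z50",f([p[0],p[1],50]),"neck",f(p-[0,0,35]))
u=np.array([np.cos(.63),np.sin(.63),0]);v=np.array([-u[1],u[0],0])
b=np.array([616.6,221.5,50]);print("px per mm along u",(f(b+u*10)-f(b))/10,"v",(f(b+v*10)-f(b))/10,"z",(f(b+[0,0,10])-f(b))/10)
E
```

```text
tip [339. 336.] z50 [326. 473.] neck [360.  99.]
px per mm along u [-0.6  4.8] v [6.  0.7] z [ 0.3 -3.7]
```

View pics/f23.png

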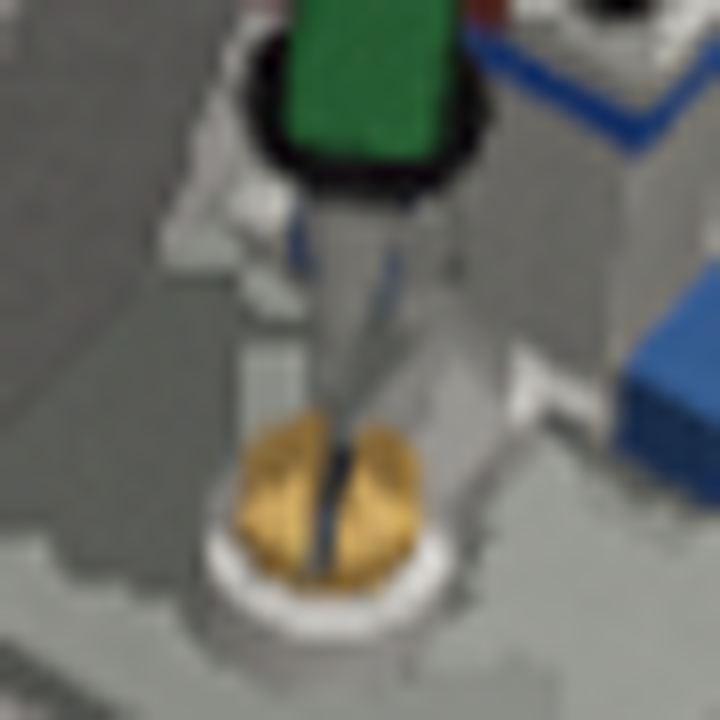

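Emit:
{"fn": "move_arm", "kwargs": {
  "rows": [
    [0,0,-12,0,0.8],
    [-1,0,-24,0,0.8],
    [-1,0,-27,0,0.8],
    [-1,0,-27,0,0.8]
  ]
}}

```text
t: 28.12
ee_pos: [615.5, 221.4, 154.0]
orientation: [-0.493, 1.501, 0.49]
ft_force: [0.1, 1.1, -0.8]
width: 23.8
```

```bash
cat > z.py <<'E'
from h import *
import sys
tag=sys.argv[1]
o=st();print(o["moment"].round(2))
im=get_image("scene");cv2.imwrite(f"pics/scene_{tag}.png",im);cv2.imwrite(f"pics/f{tag}.png",cv2.resize(im[235:280,347:392],None,fx=16,fy=16,interpolation=2))
p=o["ee_pos"]
f=lambda q:((proj("scene",q)-[347,235])*16+7.5).round(0)
print("tip",f(p-[0,0,95]),"z50",f([p[0],p[1],50]),"neck",f(p-[0,0,35]))
E
python3 z.py 24
```

```text
t 28.12 tcp [615.5 221.4 154. ] jawyaw 2.2 w 23.8 F [ 0.1  1.1 -0.8] q [ 0.33  0.54  1.62 -0.    0.97 -1.87]
[0.05 0.01 0.05]
tip [333. 436.] z50 [330. 469.] neck [354. 206.]
```

View pics/f24.png

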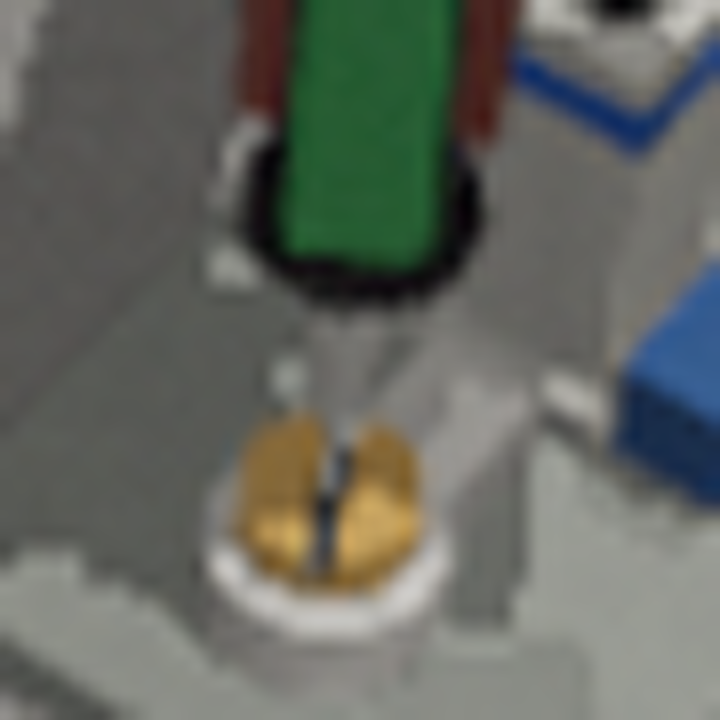

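```bash
python3 - <<'E'
from h import *
for n,fn,b in(("scene","scene_3",(359,258,376,276)),("top","top_3",(240,188,256,203)),("scene","scene0",(359,258,376,276)),("top","top0",(240,188,256,203))):
  im=cv2.imread(f"pics/{fn}.png");x0,y0,x1,y1=b
  big=cv2.resize(im[y0:y1,x0:x1],None,fx=16,fy=16,interpolation=2)
  h=cv2.cvtColor(big,cv2.COLOR_BGR2HSV)
  br=((h[...,0]>10)&(h[...,0]<35)&(h[...,1]>80)&(h[...,2]>70)).astype(np.uint8)
  k,l,stt,ce=cv2.connectedComponentsWithStats(br)
  br=np.isin(l,[i for i in range(1,k) if stt[i,4]>800]).astype(np.uint8)
  pts=cv2.findNonZero(br);hull=cv2.convexHull(pts);m=np.zeros_like(br);cv2.fillConvexPoly(m,hull,1)
  dark=(m==1)&(br==0)
  ys,xs=np.nonzero(dark);P=np.stack([x0+(xs+.5)/16-.5,y0+(ys+.5)/16-.5],1)
  Q=np.array([onz(n,*p,50)[:2] for p in P]);Q0=Q.mean(0);w,V=np.linalg.eigh(np.cov((Q-Q0).T));a=V[:,1]
  M=cv2.moments(m,True);c=(x0+(M["m10"]/M["m00"]+.5)/16-.5,y0+(M["m01"]/M["m00"]+.5)/16-.5)
  e=cv2.fitEllipse(hull)
  print(fn,"slot ang",np.arctan2(a[1],a[0])%np.pi,w,Q0,"head",onz(n,*c,50),"px",c,"f-crop",(np.array(c)-[347,235])*16+7.5,e)
  if 1: cv2.imwrite(f"pics/slot_{fn}.png",np.hstack([big,np.repeat((dark*255).astype(np.uint8)[...,None],3,2)]))
E
```

```text
scene_3 slot ang 0.569497263908735 [  9.68131633 105.4693811 ] [618.79120165 224.48201393] head [620.91594417 225.78887859  50.        ] px (367.0458988671359, 265.9354056679865) f-crop [328.23438187 502.46649069] ((136.86891174316406, 133.04547119140625), (187.32623291015625, 192.27978515625), 110.80677032470703)
top_3 slot ang 0.5296841722237744 [17.24978544 86.00188039] [614.14245721 219.72302788] head [614.50252433 219.82318198  50.        ] px (247.38128432530812, 194.70680798582285) f-crop [-1586.3994508   -637.19107223] ((125.7259521484375, 114.26708984375), (140.99913024902344, 144.16358947753906), 115.95794677734375)
scene0 slot ang 0.5706056341992518 [ 10.39241269 106.4821531 ] [618.7454085  224.40581082] head [620.91759095 225.77730623  50.        ] px (367.04217660533715, 265.9332870167561) f-crop [328.17482569 502.43259227] ((136.5454864501953, 133.1692657470703), (187.12179565429688, 193.7138214111328), 107.76808166503906)
top0 slot ang 0.5259418772340188 [15.9952985  86.63342467] [614.1462229 219.7844489] head [614.49203369 219.81853497  50.        ] px (247.3824813266088, 194.70979235827375) f-crop [-1586.38029877  -637.14332227] ((125.82296752929688, 114.11103820800781), (140.74696350097656, 144.11231994628906), 117.19624328613281)
```

View pics/slot_scene_3.png

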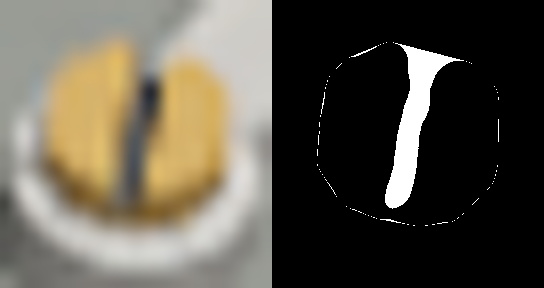

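View pics/slot_top_3.png

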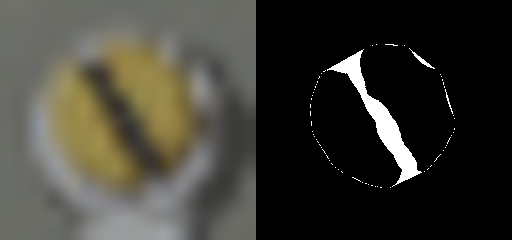

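Emit:
{"fn": "move_arm", "kwargs": {
  "rows": [
    [0,0,-3,-0.07,0.8],
    [0,0,-7,-0.07,0.8],
    [0,0,-10,-0.07,0.8],
    [0,0,-12,-0.07,0.8],
    [0,0,-12,-0.07,0.8]
  ]
}}

```text
t: 28.8
ee_pos: [615.7, 221.5, 142.3]
orientation: [-0.44, 1.512, 0.435]
ft_force: [0.4, -0.1, -1.3]
width: 23.8
```

```bash
python3 z.py 25
```

```text
t 28.8 tcp [615.7 221.5 142.3] jawyaw 2.13 w 23.8 F [ 0.4 -0.1 -1.3] q [ 0.33  0.55  1.62 -0.    0.95 -1.8 ]
[ 0.02  0.05 -0.09]
tip [329. 480.] z50 [329. 470.] neck [350. 253.]
```

View pics/f25.png

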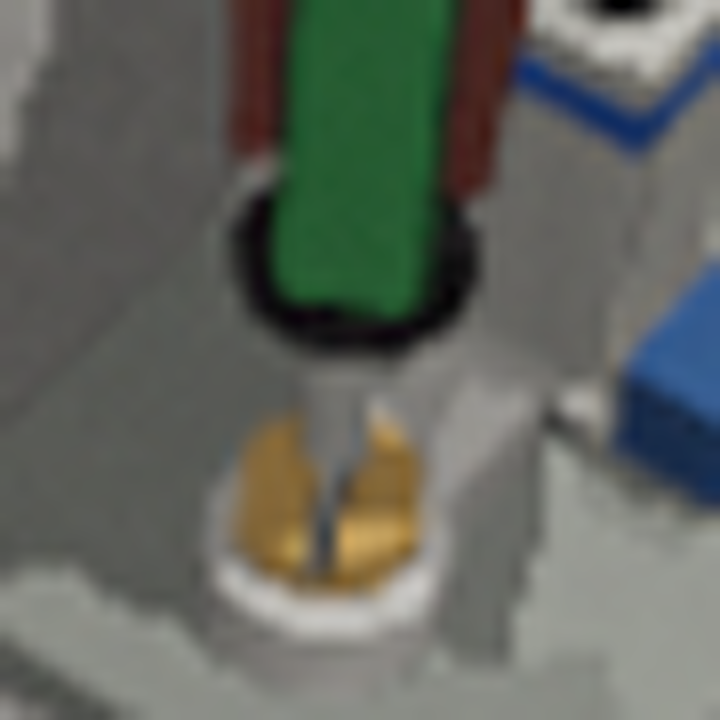

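Emit:
{"fn": "move_arm", "kwargs": {
  "rows": [
    [0,0,-2,0,0.8],
    [0,0,-3.5,0,0.8],
    [0,0,-3.5,0,0.8]
  ]
}}

```text
t: 29.22
ee_pos: [615.7, 221.5, 138.7]
orientation: [-0.44, 1.513, 0.435]
ft_force: [-0.5, 0.2, -0.4]
width: 23.5
```

```bash
python3 z.py 26
```

```text
t 29.23 tcp [615.7 221.5 138.7] jawyaw 2.13 w 23.5 F [-0.5  0.2 -0.4] q [ 0.33  0.56  1.63 -0.    0.95 -1.8 ]
[0.05 0.02 0.02]
tip [327. 493.] z50 [329. 470.] neck [348. 266.]
```

View pics/f26.png

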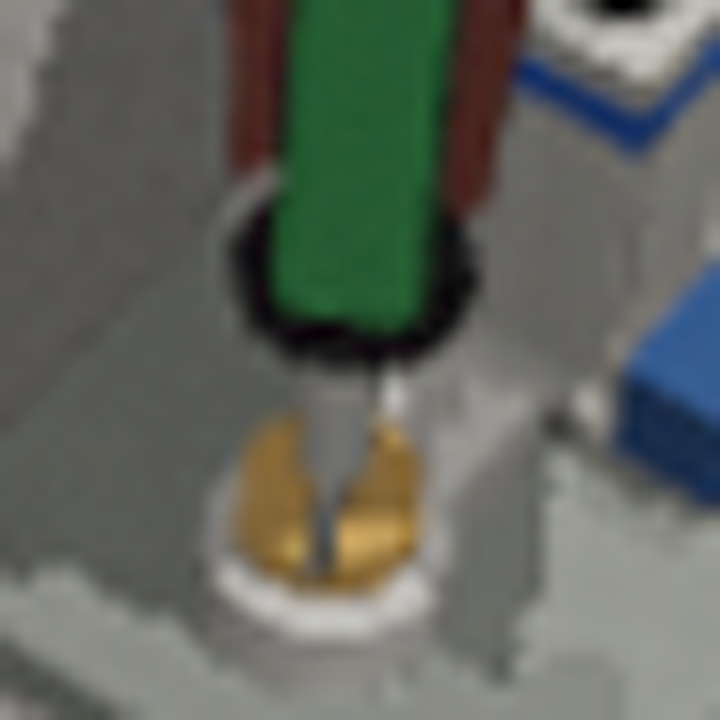

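Emit:
{"fn": "move_arm", "kwargs": {
  "rows": [
    [0,0,-1.2,0,0.8],
    [0,0,-1.2,-0.1,0.8],
    [0,0,-1.2,-0.2,0.8],
    [0,0,-1.2,-0.3,0.8],
    [0,0,-1.2,-0.4,0.8],
    [0,0,-1.2,-0.4,0.8]
  ]
}}

```text
t: 30.02
ee_pos: [616.1, 221.8, 137.9]
orientation: [-0.129, 1.554, 0.122]
ft_force: [-0.2, 1.7, 0.4]
width: 24.0
```

```bash
python3 z.py 27
```

```text
t 30.02 tcp [616.1 221.8 137.9] jawyaw 1.731 w 24.0 F [-0.2  1.7  0.4] q [ 0.33  0.56  1.62 -0.01  0.95 -1.39]
[ 0.42 -0.06  0.06]
tip [327. 498.] z50 [330. 472.] neck [348. 272.]
```

View pics/f27.png

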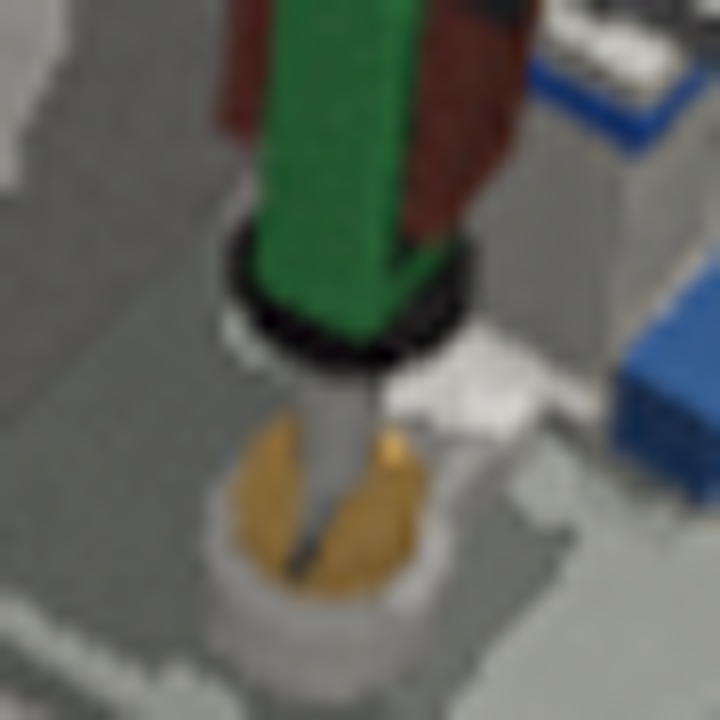

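Emit:
{"fn": "move_arm", "kwargs": {
  "rows": [
    [0,0,0,-0.12,0.8],
    [0,0,0,-0.24,0.8],
    [0,0,0,-0.36,0.8],
    [0,0,0,-0.48,0.8],
    [0,0,0,-0.6,0.8],
    [0,0,0,-0.7,0.8],
    [0,0,0,-0.8,0.8],
    [0,0,0,-0.8,0.8]
  ]
}}

```text
t: 31.08
ee_pos: [616.4, 222.0, 137.9]
orientation: [0.49, 1.501, -0.505]
ft_force: [2.0, 1.9, -1.4]
width: 24.1
```

```bash
python3 z.py 28
```

```text
t 31.07 tcp [616.4 222.  137.9] jawyaw 0.935 w 24.1 F [ 2.   1.9 -1.4] q [ 0.33  0.56  1.62 -0.02  0.96 -0.59]
[ 0.42 -0.38  0.01]
tip [327. 500.] z50 [329. 474.] neck [348. 274.]
```

View pics/f28.png

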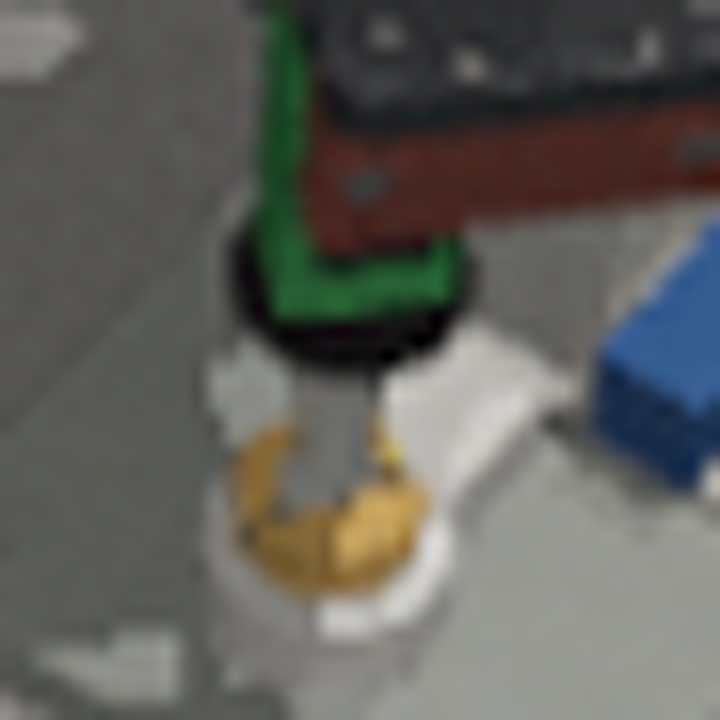

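Emit:
{"fn": "move_arm", "kwargs": {
  "rows": [
    [0,0,0,-0.1,0.8],
    [0,0,0,-0.2,0.8],
    [0,0,0,-0.28,0.8],
    [0,0,0,-0.28,0.8],
    [0,0,0,-0.28,0.8]
  ]
}}

```text
t: 31.75
ee_pos: [616.6, 222.1, 137.9]
orientation: [0.703, 1.44, -0.719]
ft_force: [1.7, 2.3, -1.9]
width: 24.6
```

```bash
python3 z.py 29
```

```text
t 31.75 tcp [616.6 222.1 137.9] jawyaw 0.658 w 24.6 F [ 1.7  2.3 -1.9] q [ 0.33  0.57  1.61 -0.02  0.96 -0.31]
[ 0.37 -0.5   0.4 ]
tip [326. 501.] z50 [329. 475.] neck [347. 275.]
```

View pics/f29.png

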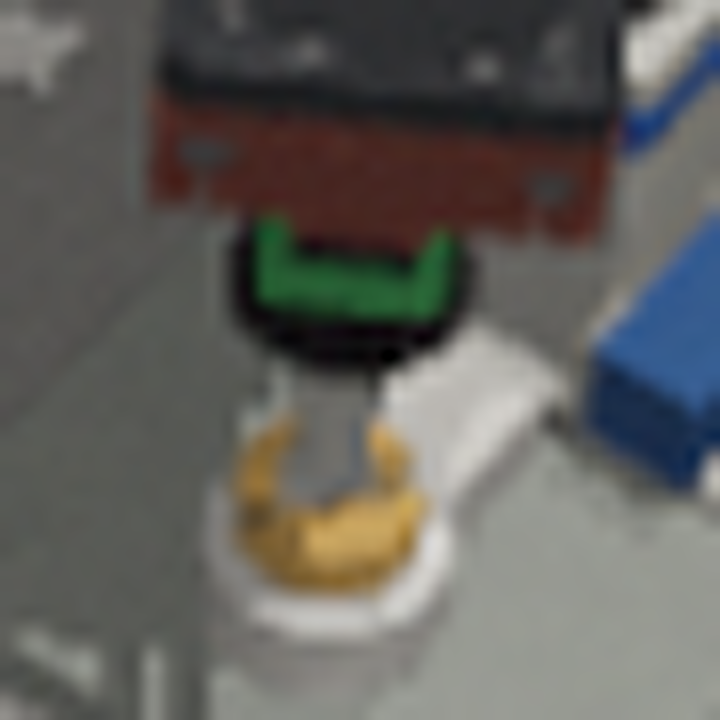

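Emit:
{"fn": "move_arm", "kwargs": {
  "rows": [
    [0,0,0,-0.06,0.8],
    [0,0,0,-0.1,0.8],
    [0,0,0,-0.1,0.8],
    [0,0,0,-0.1,0.8]
  ]
}}

```text
t: 32.3
ee_pos: [617.2, 221.9, 138.0]
orientation: [0.778, 1.412, -0.795]
ft_force: [5.2, -0.3, -3.5]
width: 23.5
```

```bash
python3 z.py 30; python3 - <<'E'
import cv2
im=cv2.imread("pics/scene_30.png");cv2.imwrite("pics/w30.png",cv2.resize(im[220:300,330:430],None,fx=7,fy=7,interpolation=2))
E
```

```text
t 32.3 tcp [617.2 221.9 138. ] jawyaw 0.559 w 23.5 F [ 5.2 -0.3 -3.5] q [ 0.33  0.57  1.61 -0.02  0.96 -0.21]
[-0.1  -1.26  0.56]
tip [323. 502.] z50 [325. 476.] neck [344. 276.]
```

View pics/w30.png

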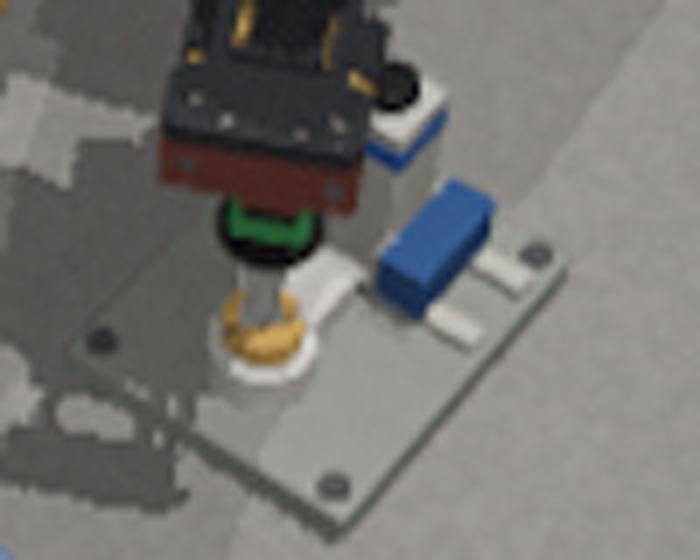

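Emit:
{"fn": "move_arm", "kwargs": {
  "rows": [
    [-0.5,0,0,0.06,0.8],
    [-0.5,0,2,0.09,0.8],
    [-0.5,0,10,0.09,0.8],
    [-0.5,0,30,0.09,0.8],
    [-0.5,0,60,0.09,0.8],
    [-0.5,0,92,0.09,0.8],
    [-0.5,0,92,0.09,0.8]
  ]
}}

```text
t: 33.22
ee_pos: [618.0, 222.4, 234.4]
orientation: [0.713, 1.433, -0.723]
ft_force: [-0.2, -1.2, -1.3]
width: 24.1
```

```bash
python3 z.py 31
```

```text
t 33.23 tcp [618.  222.4 234.4] jawyaw 0.649 w 24.1 F [-0.2 -1.2 -1.3] q [ 0.33  0.45  1.55 -0.02  1.13 -0.31]
[-0.03 -0.02 -0.02]
tip [356. 136.] z50 [324. 481.] neck [ 379. -115.]
```

View pics/f31.png

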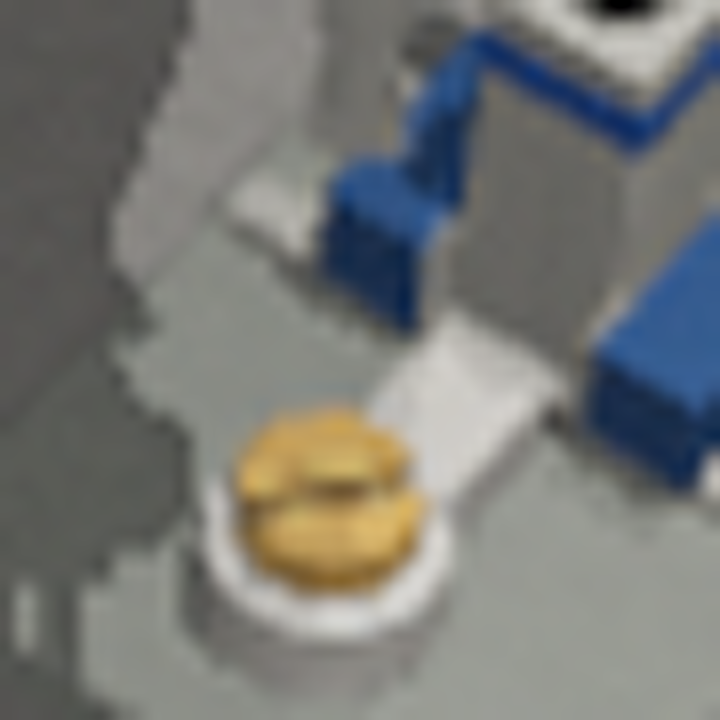

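Emit:
{"fn": "move_arm", "kwargs": {
  "rows": [
    [-4,-45,0,0,0.8],
    [-8,-90,0,0,0.8],
    [-12,-140,0,0,0.8],
    [-16,-190,0,0,0.8],
    [-20,-240,0,0,0.8],
    [-24,-290,0,0,0.8],
    [-28,-340,0,0,0.8],
    [-32,-390,0,0,0.8],
    [-34,-425,0,0,0.8],
    [-35,-445,-10,0,0.8],
    [-35,-445,-20,0,0.8],
    [-35,-445,-20,0,0.8]
  ]
}}

```text
t: 34.78
ee_pos: [581.0, -221.4, 210.3]
orientation: [0.712, 1.439, -0.724]
ft_force: [-0.5, 0.4, -1.0]
width: 24.2
```

```bash
python3 - <<'E'
from h import *
o=st()
im=get_image("scene");cv2.imwrite("pics/scene_32.png",im);t=get_image("top");cv2.imwrite("pics/top_32.png",t)
cv2.imwrite("pics/a32.png",cv2.resize(im[125:190,235:300],None,fx=9,fy=9,interpolation=2))
cv2.imwrite("pics/b32.png",np.hstack([cv2.resize(im[225:285,340:400],None,fx=6,fy=6,interpolation=2),cv2.resize(t[180:240,225:285],None,fx=6,fy=6,interpolation=2)]))
p=o["ee_pos"];f=lambda q:((proj("scene",q)-[235,125])*9+4).round(0)
print("neck",f(p-[0,0,35]),"tip",f(p-[0,0,95]),"z80",f([p[0],p[1],80]),f([583,-223.3,80]))
E
```

```text
t 34.77 tcp [ 581.  -221.4  210.3] jawyaw 0.649 w 24.2 F [-0.5  0.4 -1. ] q [-0.38  0.43  1.65 -0.01  1.05 -1.02]
neck [258. 192.] tip [274. 331.] z80 [283. 409.] [275. 409.]
```

View pics/a32.png

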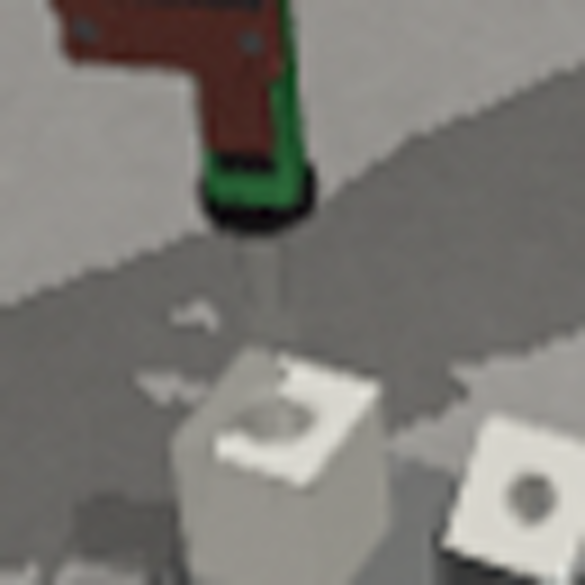

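View pics/b32.png

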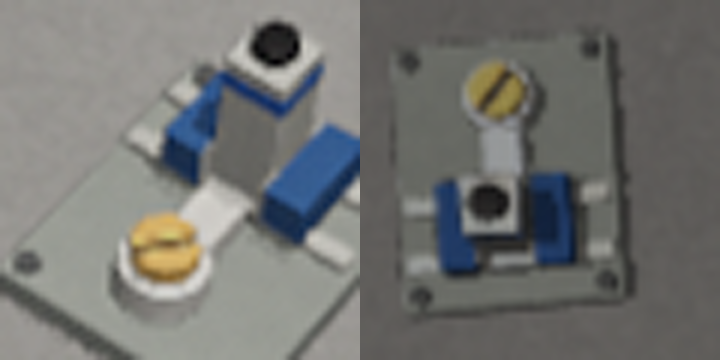

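Emit:
{"fn": "move_arm", "kwargs": {
  "rows": [
    [2,-2,0,0,0.8],
    [2,-2,-12,0,0.8],
    [2,-2,-25,0,0.8],
    [2,-2,-37,0,0.8],
    [2,-2,-48,0,0.8],
    [2,-2,-48,0,0.8]
  ]
}}

```text
t: 35.62
ee_pos: [583.2, -223.3, 162.3]
orientation: [0.711, 1.439, -0.724]
ft_force: [0.4, 0.5, -0.9]
width: 24.4
```

```bash
python3 - <<'E'
from h import *
o=st();print(o["moment"])
im=get_image("scene")
cv2.imwrite("pics/a33.png",cv2.resize(im[125:190,235:300],None,fx=9,fy=9,interpolation=2))
E
```

```text
t 35.62 tcp [ 583.2 -223.3  162.3] jawyaw 0.65 w 24.4 F [ 0.4  0.5 -0.9] q [-0.38  0.49  1.68 -0.01  0.96 -1.02]
[-0.01551592  0.04345313 -0.06051089]
```

View pics/a33.png

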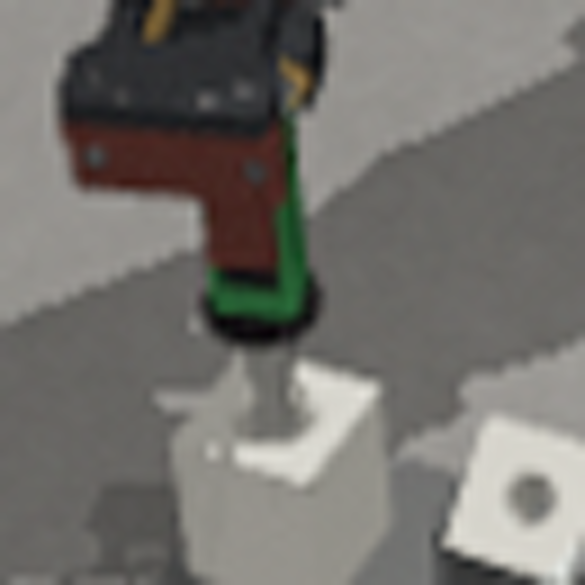

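The blade is in the hole (shank around (270, 400) enters the mouth), with no contact force. Going on down.

Emit:
{"fn": "move_arm", "kwargs": {
  "rows": [
    [0,0,-12,0,0.8],
    [0,0,-24,0,0.8],
    [0,0,-35,0,0.8],
    [0,0,-43,0,0.8],
    [0,0,-45,0,0.8],
    [0,0,-45,0,0.8]
  ]
}}

```text
t: 36.42
ee_pos: [583.8, -223.6, 118.1]
orientation: [0.711, 1.438, -0.724]
ft_force: [0.4, 0.5, -0.2]
width: 23.9
```

```bash
python3 - <<'E'
from h import *
o=st();print(o["moment"])
E
```

```text
t 36.42 tcp [ 583.8 -223.6  118.1] jawyaw 0.65 w 23.9 F [ 0.4  0.5 -0.2] q [-0.38  0.55  1.7  -0.01  0.88 -1.02]
[-0.02731993  0.01824718  0.04619075]
```

Emit:
{"fn": "move_arm", "kwargs": {
  "rows": [
    [0,0,-2,0,0.8],
    [0,0,-3,0,0.8],
    [0,0,-3,0,0.3],
    [0,0,-3,0,0],
    [0,0,-3,0,-0.5],
    [0,0,-3,0,-1],
    [0,0,-3,0,-1],
    [0,0,30,0,-1],
    [0,0,80,0,-1],
    [0,40,95,0,-1],
    [0,100,95,0,-1],
    [0,160,95,0,-1]
  ]
}}

```text
t: 37.92
ee_pos: [583.8, -62.3, 213.7]
orientation: [0.712, 1.436, -0.724]
ft_force: [0.6, -0.0, -0.2]
width: 87.7
```

Emit:
{"fn": "move_arm", "kwargs": {
  "rows": [
    [0,40,0,0,-1],
    [0,60,0,0,-1],
    [0,60,0,0,-1],
    [0,60,0,0,-1]
  ]
}}

```text
t: 38.42
ee_pos: [583.9, -3.5, 213.6]
orientation: [0.712, 1.436, -0.725]
ft_force: [-0.1, -0.5, -0.3]
width: 87.9
```

```bash
python3 - <<'E'
from h import *
o=st()
im=get_image("scene");cv2.imwrite("pics/scene_34.png",im);t=get_image("top");cv2.imwrite("pics/top_34.png",t)
cv2.imwrite("pics/a34.png",np.hstack([cv2.resize(im[130:210,235:305],None,fx=5,fy=5,interpolation=2),cv2.resize(t[170:250,330:400],None,fx=5,fy=5,interpolation=2)]))
cv2.imwrite("pics/b34.png",np.hstack([cv2.resize(im[225:285,340:400],None,fx=6,fy=6,interpolation=2),cv2.resize(t[180:240,225:285],None,fx=6,fy=6,interpolation=2)]))
E
```

```text
t 38.42 tcp [583.9  -3.5 213.6] jawyaw 0.648 w 87.9 F [-0.1 -0.5 -0.3] q [-0.02  0.37  1.74 -0.01  1.03 -0.66]
```

View pics/a34.png

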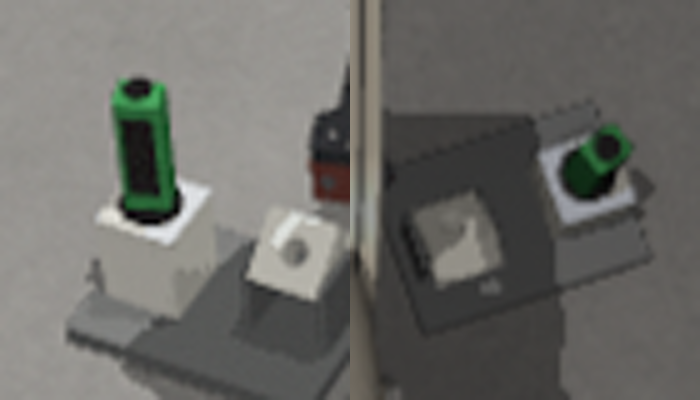

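View pics/b34.png

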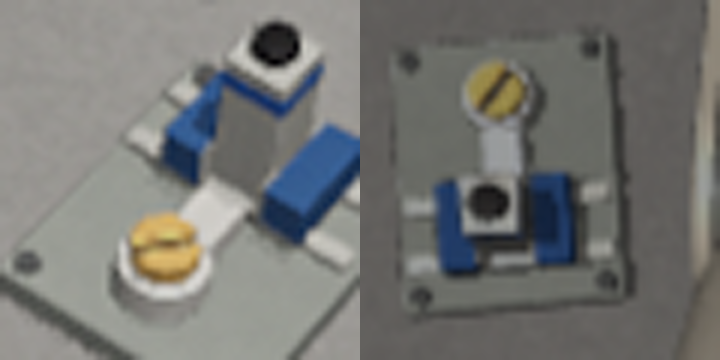

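View pics/top_34.png

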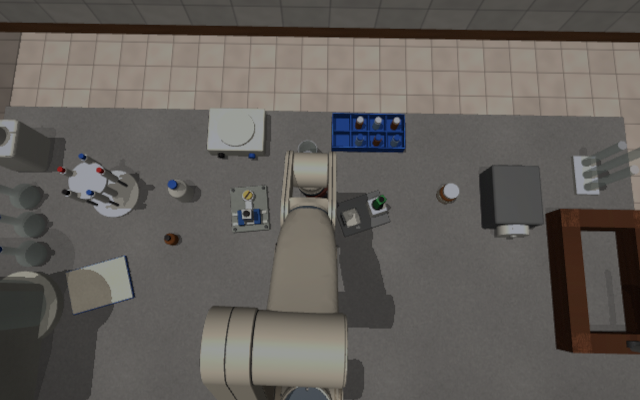

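```bash
python3 - <<'E'
from h import *
for fn in("top0","top_34"):
  n="top";x0,y0,x1,y1=(240,188,256,203);im=cv2.imread(f"pics/{fn}.png")
  big=cv2.resize(im[y0:y1,x0:x1],None,fx=16,fy=16,interpolation=2).astype(float)
  c=((247.38-x0+.5)*16-.5,(194.71-y0+.5)*16-.5)
  g=big[...,2];Y,X=np.mgrid[:g.shape[0],:g.shape[1]];m=np.hypot(X-c[0],Y-c[1])<58
  w=np.clip(np.percentile(g[m],50)-20-g,0,None)*m
  P=np.array([onz(n,x0+(x+.5)/16-.5,y0+(y+.5)/16-.5,50)[:2] for y,x in zip(*np.nonzero(w))]);ww=w[np.nonzero(w)]
  q=P-np.average(P,axis=0,weights=ww);a=np.linalg.eigh(np.cov(q.T,aweights=ww))[1][:,1];print(fn,np.arctan(a[1]/a[0]))
E
```

```text
top0 0.5680853462780474
top_34 -0.6016986313309894
```

```bash
python3 - <<'E'
from workcell import ctrl
print(ctrl.close_job())
E
```

```text
the job is handed in; nothing more can be done
None
```

The job is handed in at about 38 s, with every step carried out; the hand-in reports no verdict.

**What I did**
- **Probe body:** I gripped it across its flats, turned it 0.63 rad clockwise and released it.
- **Screwdriver to the upright pocket:** The first attempts to stand it up in the hole while it still leaned did not work. I then turned it upright by pressing the blade against the side of the pocket block, put it in and released it.
- **Clamp screw:** I took the screwdriver from straight above, seated the blade in the slot and turned clockwise until the wrist moment rose from about 0.05 to 0.56 N m, which I took as the stop. Then I lifted straight up, put the screwdriver back in the upright pocket and moved the open gripper clear.

**Last checks**
- In both cameras the screwdriver stands upright on its flange, the probe is square to the clamp and the jaws touch it.
- The other items I could see in the top view look unmoved. The arm hid the spare probe body, spare screw and ring weight, and most of the beaker.

**What disagreed or stayed uncertain**
- **Screw angle:** I could not read it exactly. The images give a slot turn of 1.17 to 1.30 rad plus the unknown starting angle of 0 to 0.25. That fits the 1.4 rad stop only loosely, so I relied on the torque rise and the closed jaws.
- **Camera positions:** The two cameras disagreed by 5 to 8 mm at the clamp. I settled the probe's position by touch, and the screw's offset was partly a misreading of its head in the scene view.

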